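# Clip and mark a storage-bin tag plate

### The arm

A 7-joint arm with a two-finger parallel gripper is mounted at the origin on the work surface. World frame = base frame: x ahead of the robot, y to its left, z up, the work surface at z = 0. Lengths are in m, angles in rad, forces in N, time in s.
With the tool pointing down it reaches from about 0.35 to 0.9 m from the base axis. Payload 8.1 kg.
Tool frame: the origin (TCP) lies at the very end of the fingers, on their centre line; the grasp point (between the pads) lies 19 mm behind it (grip_point_offset is the distance from the TCP to the grasp point, in m); z points along the fingers, x is the direction in which the jaws open and shut, and the axes are right-handed (so a half turn about z gives the same grasp; the last joint's range is limited). The gripper opens to 92 mm and grips with 3 to 60 N. Pads are 19 mm wide; open, the fingers measure 130 mm over their backs; the gripper's body (75 mm by 190 mm) begins 47 mm behind the grasp point.
Start: joints at [-1.215, 0.434, 0.025, 1.573, -0.012, 1.134, -0.075], TCP at [0.277, 0.56, 0.227] pointing down, gripper open.
Joint ranges: [-2.62, 2.62], [-0.44, 2.09], [-1.27, 1.32], [0.08, 2.57], [-1.32, 4.46], [0.12, 2], [-2.74, 2.74]. Speed limits (rad/s): [2.22, 2.22, 3.01, 3.01, 3.14, 3.14, 3.14].

### API

Orientations are given as a rotation vector (axis times angle).
In Python, from cell import observe, get_image, camera_model, sign_off, grip_point_offset gives the robot as it stands.
- The arm moves only by the tool play_rows, never from a script. Its argument "rows" is a list of rows, each a list of 7 numbers: the shift along the tool's x, y, z as a fraction of full scale, then the turn, a rotation vector about the tool's x, y, z as a fraction of full scale, then the closure, from -1 (fully open) to 1 (shut). A call has 1 to 5 rows; each row shifts and turns the pose as measured when the row begins, along the tool's axes as they then stand; what a row does not reach is not made up. Full scale, the value 1, is 0.15 m for a shift and 0.5 rad for a turn. A row lasts 1/10 s, in which the tool goes at most 50 mm and 8.59 degrees, less where a joint would pass 70% of its speed; a pose out of reach is approached as far as the arm can. A call with a number of a shift or a turn outside -1 to 1 is refused whole. A call with a gripper value outside its range is refused whole. The fingers move at their own pace and stop on an object; "force" is the grip in N (left out, the last holds). Time passes only in rows, so rows that do not move let the fingers close. It gives the time, the measured TCP pose, the force and the opening at its end, in the units of the state.
- observe(): the state, without advancing time (a new reading comes with each control period).
- get_image(name): name is "scene" or "top"; returns the picture (420x560x3 uint8, blue, green, red); there is no depth.
- camera_model(name): a dict with "K" (3x3 intrinsics, pixels), "dist" ([k1, k2, p1, p2, k3] as OpenCV has them; the pictures are not rectified), "R" (3x3) and "t" (3): a world point X has camera coordinates R X + t. Camera axes: x right, y down, z forward; pixel columns grow to the right and rows downward; lengths in m; the calibration is good to about 2 mm. A picture is of the moment at which its call begins. camera_model takes no time and is no camera call.
- sign_off(): hands the job in, once; it reports no verdict.
The state is a dict: "clock": time; "joints": joint angles; "dq": joint speeds; "joint_efforts": joint torques, N m; "position": TCP position; "ee_rot": TCP orientation; "force": force on the tool from outside, world axes, zero at the start; "ft_torque": the same for the moment, N m; "width": opening from 0.0 (shut) to 1.0 (fully open).
Only numpy, scipy, OpenCV 4.12 (cv2) and the standard library are available. Lean on these libraries where they do the work, as an engineer would, in place of code of your own. Each camera call takes 0.05 s, during which the arm holds its last target.

### The job

Mark the bin tag plate: pull it by its yellow end out of the blue pocket, lay it on the marking jig's raised bar with its black end close up against the marker's nose, let go of it, and swing the spring clip (it has a red post to move it by) round its pivot until it lies across the plate's edge. With the clip holding the plate, press the marker's green button right down, then swing the clip fully back to its open stop while the plate stays on the bar. Last, take the plate again by its black end and slide it flat, yellow end first, all the way into the red pocket, let go, and leave the cup, the battery box and the tape measure where they stand.

Things in the scene. Friction and masses are not known exactly. Their poses are not given: they have to be found in the camera images.
- plate_centre (a point): centre (half-way up) of the loose bin tag plate: rigid plastic, 160 long (x) x 60 wide (y) x 10 mm thick, about 0.15 kg, black with a white label. x runs along it to its black end; the yellow end (50 mm long) is at -x. It starts level in the blue pocket, yellow end sticking out of the mouth by 60 to 75 mm, 30 mm above the table, free to be gripped across its width from above.
- plate_yellow_end (a point): middle of the plate's yellow end face, 80 mm from its centre towards -x, half-way up; axes as the plate's.
- jig: marking jig, fixed. Origin on the table under the middle of a seated plate; x points to the marker, z up. Steel base 8 mm thick (x -85 to 165, y -125 to 51 mm). A fence (x -25 to 25, inner face at y = 33, top at z = 38 mm) stands on the plate's +y side, the clip on its -y side. Grey marker housing: x 91 to 160, y -45 to 45, top at z = 56 mm.
- seat (a point): where the centre of a seated plate lies, at x = 0, y = 0, z = 35 mm in the jig's frame; axes as the jig's. The plate lies along x on an aluminium bar 130 x 40 mm, top at z = 30 mm, which it overhangs by 10 mm on each long side, black end (+x) within a few mm of the nose. Its ends can be gripped there from above, across the width.
- nose (a point): centre of the marker's steel nose face, at x = 81.5, y = 0, z = 35 mm in the jig's frame, facing the plate's black end; the nose is 30 mm wide, top at z = 44 mm. Axes as the jig's.
- clip_pivot (a point): on the clip's upright pivot axis, 68 mm above the table, at x = 0, y = -78 mm in the jig's frame. Axes as the jig's.
- clip_post (a point): centre of the clip's red upright post: 14 mm diameter, 49 to 85 mm above the table, 45 mm from the pivot axis. Move it in an arc about the pivot, clockwise seen from above to swing the clip on; a few newtons are enough and the clip stays where it is left. The clip's steel arm below it is 45 to 50 mm above the table.
- clip (a joint): swing of the clip, rad: 0 = open stop (arm along the jig's -x, turned 20 degrees away from the plate), 1.92 = on stop (arm along the jig's +y, across the plate's edge). Its spring blade ends 65 mm from the pivot in a 24 mm rubber ball that rides up over the plate's edge at about 1.1 and presses it down with about 3 N. Starts at 0 to 0.35.
- mark_button (a joint): travel of the green button, m: 0 up, 0.006 right down; springs back; about 5 N presses it down.
- mark_button_top (a point): centre of the top of the marker's green button, 28 mm diameter, on the housing's top at x = 135, y = 0 mm in the jig's frame, pressed straight down.
- in_pocket: blue pocket with a clear roof, fixed, holding the plate at the start; 103 (x) x 84 x 60 mm high, origin on the table under its centre, x pointing into it, open mouth at x = -51.5 mm. Inside: floor at z = 30, roof at z = 56, side walls at y = -38 and 38, back wall at x = 47.5 mm.
- out_pocket: red pocket, fixed, empty at the start, same shape, sizes and axes as the blue pocket. A plate fully in lies on the floor (centre at z = 35 mm) with its yellow end at the back wall (x = 47.5 mm) and its black end sticking out of the mouth by about 60 mm.
- cup: paper-white cup, 80 mm wide, 95 mm high, a bystander; origin under its centre.
- battery_box: olive battery box 55 x 70 x 90 mm with two black knobs on top (103 mm high in all), a bystander; origin under its centre.
- tape_measure: orange tape measure 60 x 70 x 40 mm, a bystander; origin under its centre.
Not all that is in view belongs to the job. There is more than one size of the part that bears plate_centre; the job needs the smaller.

How it is judged:
On the way, in this order (a step that is already met when the one before it is completed fails the run):
1. the plate lies on the jig's bar, black end within 10 mm of the nose, let go, the clip still off it (x of plate_centre in the frame of jig between -0.0085 and 0.01 m and y of plate_centre in the frame of jig between -0.015 and 0.01 m and z of plate_centre in the frame of jig between 0.031 and 0.039 m and angle between the x axis of plate_centre and the x axis of jig, either way round below 0.12 rad and x of plate_yellow_end in the frame of jig below 0 m and contact force between the fingers and plate below 0.1 N and value of joint clip below 1 rad), for 0.2 s.
2. the clip is swung onto the plate's edge and presses on it (x of plate_centre in the frame of jig between -0.0085 and 0.01 m and y of plate_centre in the frame of jig between -0.015 and 0.01 m and z of plate_centre in the frame of jig between 0.031 and 0.039 m and angle between the x axis of plate_centre and the x axis of jig, either way round below 0.12 rad and x of plate_yellow_end in the frame of jig below 0 m and value of joint clip above 1.35 rad and contact force between clip and plate above 0.5 N), for 0.3 s.
3. the green button is pressed right down while the clip holds the plate (all of step 2 and value of joint mark_button above 0.0045 m), for 0.05 s.
4. the clip is swung back open, the plate still lying on the bar (x of plate_centre in the frame of jig between -0.02 and 0.01 m and y of plate_centre in the frame of jig between -0.015 and 0.01 m and z of plate_centre in the frame of jig between 0.031 and 0.039 m and value of joint clip below 0.5 rad), for 0.2 s.
At the end, for the whole second after the job is handed in: the plate lies flat and at rest on the red pocket's floor, yellow end inside within 20 mm of the back wall, black end out of the mouth, let go; the clip is open (swing below 0.5 rad) (x of plate_yellow_end in the frame of out_pocket above 0.0275 m and x of plate_centre in the frame of out_pocket below -0.02 m and z of plate_centre in the frame of out_pocket between 0.031 and 0.039 m and angle between plate_centre's own z axis and vertical below 0.08 rad and linear speed of plate below 0.02 m/s and value of joint clip below 0.5 rad and contact force between the fingers and plate below 0.1 N); the robot touches nothing.
It fails at once if the cup is moved more than 30 mm (distance of cup from where it was at the start of the episode above 0.03 m).
It fails at once if the battery box is moved more than 30 mm (distance of battery_box from where it was at the start of the episode above 0.03 m).
It fails at once if the tape measure is moved more than 30 mm (distance of tape_measure from where it was at the start of the episode above 0.03 m).
It also fails if it takes over 72 s, if anything falls off the work surface, if the arm or the gripper's body presses on something with over 40 N, if the wrist force passes 120 N, or if a joint passes its speed limit or range.

## Working session

There is one attempt and no reset: what is moved stays moved. The work goes in short steps, Python scripts to look and compute and a tool call to move; the robot and the scene stay as the last step left them, time stands still between calls to the robot, and variables do not carry over. Pictures are saved under pics/ and viewed, and the job is handed in when it is done.

Besides the shell and the picture viewer there is one more tool, called after "Emit:" by a JSON object that holds its "api" and its "payload". play_rows: Moves the arm, as the interface text tells. Its arguments: {"type":"object","properties":{"rows":{"type":"array","items":{"type":"array","items":{"type":"number"}}},"force":{"type":"number"}},"required":["rows"]}

```bash
ls; mkdir -p pics
python3 - <<'E'
from cell import *
import cv2
print(observe(), grip_point_offset if not callable(grip_point_offset) else grip_point_offset())
for n in("scene","top"):
    cv2.imwrite(f"pics/{n}0.png",get_image(n)); print(camera_model(n))
E
```

```text
pics
{'clock': 0.0, 'joints': array([-1.21464146,  0.43524047,  0.02497212,  1.57410022, -0.01161351,
        1.13398302, -0.07510213]), 'dq': array([-9.63416787e-04, -1.09947166e-03,  3.22373845e-04, -2.47870195e-03,
        6.58123959e-04,  3.71929823e-05, -2.71661086e-03]), 'joint_efforts': array([-6.75964748e-04, -6.67841148e+01,  9.84791592e-01, -3.14459753e+01,
       -6.05460349e-02,  4.30734409e-02,  1.58716043e-04]), 'position': array([0.276591  , 0.55989724, 0.22593288]), 'ee_rot': array([ 2.66760949e+00,  1.65756345e+00, -1.99874927e-03]), 'force': array([-0.45403477,  0.6518264 ,  0.1636385 ]), 'ft_torque': array([ 0.01029452, -0.03096727,  0.00019244]), 'width': 0.998455125546267} 0.0188
{'K': array([[417.80988158,   0.        , 276.05203732],
       [  0.        , 417.80988158, 216.59416983],
       [  0.        ,   0.        ,   1.        ]]), 'dist': array([-0.03701179,  0.        ,  0.        ,  0.        ,  0.        ]), 'R': array([[-0.63162755,  0.77492567, -0.02316999],
       [ 0.4264368 ,  0.32231126, -0.84514325],
       [-0.64745524, -0.5436963 , -0.53403749]]), 't': array([ 0.34227359, -0.1426159 ,  1.45949875])}
{'K': array([[413.83325666,   0.        , 281.01281506],
       [  0.        , 413.83325666, 201.93456147],
       [  0.        ,   0.        ,   1.        ]]), 'dist': array([0.03721808, 0.        , 0.        , 0.        , 0.        ]), 'R': array([[-0.01873424, -0.99943154, -0.02802898],
       [-0.9953108 ,  0.02130314, -0.09435354],
       [ 0.09489701,  0.02612991, -0.9951441 ]]), 't': array([0.00745822, 0.52044085, 1.04216835])}
```

View pics/scene0.png

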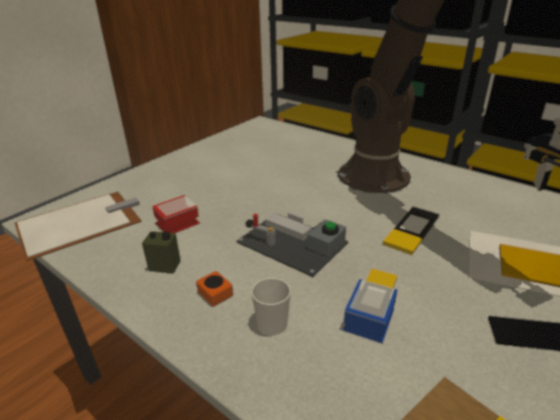

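View pics/top0.png

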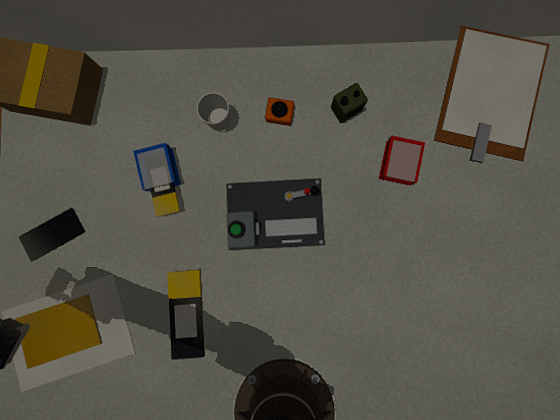

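The top picture shows the blue pocket at (155,168), with the yellow end sticking out at (166,203). The jig is around (275,214), its marker at (240,230), the clip at (303,193) and the red pocket at (403,160). The larger decoy plate lies at (185,313). I'll enlarge these areas.

Run:
```python
import cv2
im=cv2.imread("pics/top0.png")
def crop(x,y,w,h,s,n):
    c=cv2.resize(im[y:y+h,x:x+w],None,fx=s,fy=s,interpolation=cv2.INTER_CUBIC)
    c=cv2.convertScaleAbs(c,alpha=1.5,beta=10)
    for i in range(0,w,10):
        cv2.line(c,(i*s,0),(i*s,4 if i%50 else 12),(0,255,255),1); cv2.putText(c,str(x+i),(i*s,22),0,.35,(0,255,255),1)
    for i in range(0,h,10):
        cv2.line(c,(0,i*s),(6,i*s),(0,255,255),1); cv2.putText(c,str(y+i),(8,i*s+4),0,.35,(0,255,255),1)
    cv2.imwrite(n,c)
crop(120,135,75,85,7,"pics/c1.png")
crop(215,170,120,85,6,"pics/c2.png")
crop(370,125,70,70,8,"pics/c3.png")
```

```text
(no output)
```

View pics/c1.png

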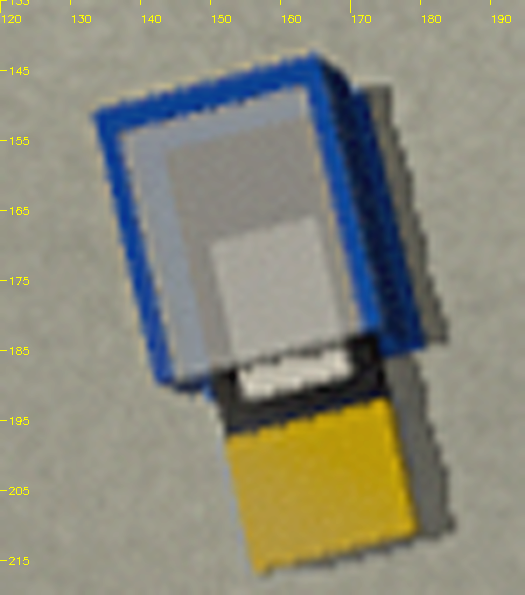

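View pics/c2.png

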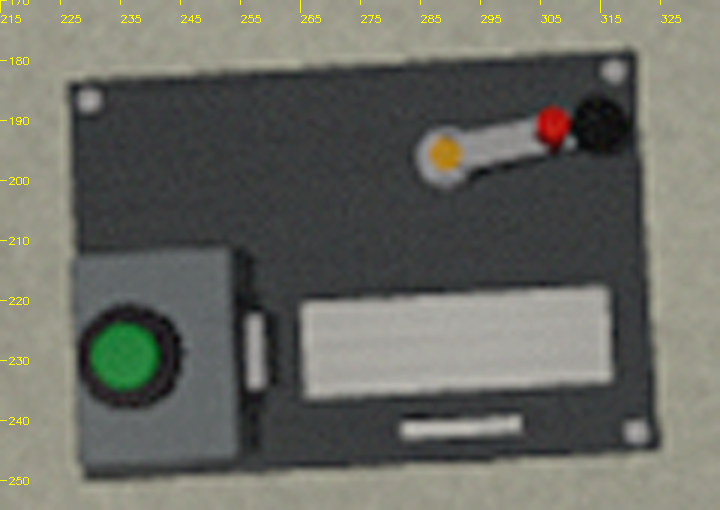

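View pics/c3.png

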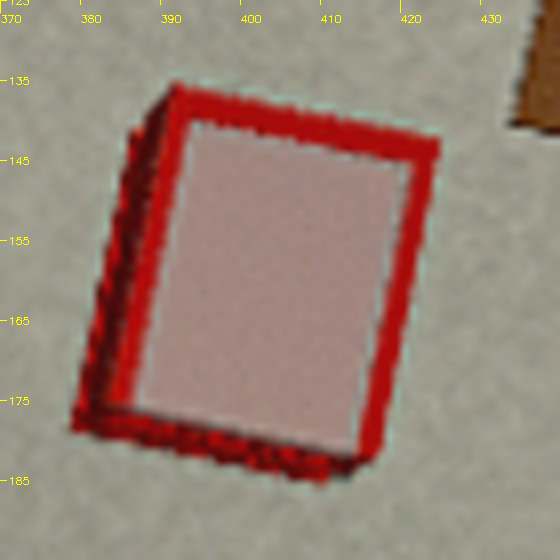

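```bash
cat > h.py <<'E'
import numpy as np,cv2
from scipy.optimize import least_squares
from scipy.spatial.transform import Rotation as Ro
from cell import *
CM={n:camera_model(n) for n in("scene","top")}
def proj(P,n):
    c=CM[n];P=np.atleast_2d(np.array(P,float))
    return cv2.projectPoints(P,cv2.Rodrigues(c["R"])[0],c["t"],c["K"],c["dist"])[0].reshape(-1,2)
def back(uv,z,n="top"):
    c=CM[n];q=cv2.undistortPoints(np.array(uv,float).reshape(-1,1,2),c["K"],c["dist"]).reshape(-1,2)
    d=np.c_[q,np.ones(len(q))]@c["R"]; o=-c["R"].T@c["t"]
    return o+d*((z-o[2])/d[:,2])[:,None]
def tow(p,L):
    L=np.atleast_2d(np.array(L,float));c,s=np.cos(p[2]),np.sin(p[2])
    return np.c_[p[0]+c*L[:,0]-s*L[:,1],p[1]+s*L[:,0]+c*L[:,1],L[:,2]]
def fit(L,uv,p0,n="top"):
    r=least_squares(lambda p:(proj(tow(p,L),n)-np.array(uv)).ravel(),p0)
    return r.x,r.fun.reshape(-1,2).round(1)
def crop(im,x,y,w,h,s,n):
    c=cv2.resize(im[y:y+h,x:x+w],None,fx=s,fy=s,interpolation=cv2.INTER_CUBIC)
    c=cv2.convertScaleAbs(c,alpha=1.5,beta=10)
    for i in range(0,w,10): cv2.line(c,(i*s,0),(i*s,5),(0,255,255),1); cv2.putText(c,str(x+i),(i*s,16),0,.35,(0,255,255),1)
    for i in range(0,h,10): cv2.line(c,(0,i*s),(6,i*s),(0,255,255),1); cv2.putText(c,str(y+i),(8,i*s+4),0,.35,(0,255,255),1)
    cv2.imwrite(n,c)
def px(q,o,s): return (np.array(q)+.5)/s-.5+np.array(o)
def st():
    o=observe();R=Ro.from_rotvec(o["ee_rot"]).as_matrix()
    print("t",o["clock"].__round__(2),"p",o["position"].round(4),"x",R[:,0].round(3),"z",R[:,2].round(3),"F",o["force"].round(1),"w",round(o["width"],3))
    return o,R
def go(goal,xdir=None,note=""):
    """remaining rotation/shift in tool axes fractions; xdir: desired angle of tool x in world (mod pi)"""
    o,R=st();d=R.T@(np.array(goal)-o["position"])
    if xdir is not None:
        a=np.arctan2(R[1,0],R[0,0]);e=(xdir-a+np.pi/2)%np.pi-np.pi/2
        c,s=np.cos(a+e),np.sin(a+e)
        Rg=np.array([[c,s,0],[s,-c,0],[0,0,-1]]).astype(float)
        rv=Ro.from_matrix(R.T@Rg).as_rotvec()
    else: rv=np.zeros(3)
    print("shift m",d.round(4),"frac",(d/.15).round(3),"turn frac",(rv/.5).round(3),"world",(np.array(goal)-o["position"]).round(4))
E
python3 - <<'E'
from h import *
a=px([(227,434),(391,402),(416,532),(263,573)],(120,135),7)
L=[(-.03,.03,.005+.035),(-.03,-.03,.04),(-.08,-.03,.04),(-.08,.03,.04)]
print("plate",fit(L,a,(.5,.2,0)))
b=px([(95,115),(316,53),(382,335),(163,382)],(120,135),7)
print("blue",fit([(.0515,.042,.06),(.0515,-.042,.06),(-.0515,-.042,.06),(-.0515,.042,.06)],b,(.6,.2,0)))
r=px([(175,83),(440,140),(375,460),(105,408)],(370,125),8)
print("red",fit([(.0515,.042,.06),(.0515,-.042,.06),(-.0515,-.042,.06),(-.0515,.042,.06)],r,(.6,-.3,0)))
j=px([(68,85),(635,52),(660,447),(87,478)],(215,170),6)
pj,e=fit([(.165,-.125,.008),(-.085,-.125,.008),(-.085,.051,.008),(.165,.051,.008)],j,(.5,0,1.57))
print("jig",pj,e)
for q,z in(((124,355),.062),((445,153),.068),((553,125),.085)):
    w=back(px(q,(215,170),6),z)[0];d=w[:2]-pj[:2];c,s=np.cos(pj[2]),np.sin(pj[2]);print(w.round(4),(c*d[0]+s*d[1]).round(4),(-s*d[0]+c*d[1]).round(4))
E
```

```text
plate (array([0.57407962, 0.30236008, 0.215835  ]), array([[ 0.4,  0.6],
       [-0.1, -0.3],
       [ 0.4,  0. ],
       [-0.7, -0.3]]))
blue (array([0.61490151, 0.31589712, 0.23619196]), array([[-0.1, -0.1],
       [ 0.5,  0.4],
       [ 0.4, -1. ],
       [-0.8,  0.7]]))
red (array([ 0.61888488, -0.31122238, -0.24024191]), array([[-0.3,  0.3],
       [ 0.1,  0.1],
       [ 0.1,  0.2],
       [ 0.1, -0.5]]))
jig [ 0.4564321  -0.02724338  1.6072571 ] [[-0.1 -0.7]
 [ 0.2 -0.8]
 [ 0.4  0.7]
 [-0.4  0.8]]
[0.4526 0.1107 0.062 ] 0.138 -0.0012
[ 0.533  -0.0236  0.068 ] 0.0009 -0.0766
[ 0.5415 -0.0677  0.085 ] -0.0436 -0.0836
```

Run:
```python
from h import *
q=[(68,85),(635,52),(660,447),(87,478),(300,301),(609,287),(612,382),(307,398),(445,153),(124,355),(245,312),(266,390)]
L=[(.165,-.125,.008),(-.085,-.125,.008),(-.085,.051,.008),(.165,.051,.008),(.065,-.02,.03),(-.065,-.02,.03),(-.065,.02,.03),(.065,.02,.03),(0,-.078,.068),(.135,0,.062),(.0915,-.015,.044),(.0815,.015,.044)]
p,e=fit(L,px(q,(215,170),6),(.456,-.027,1.6)); print(p,e.tolist())
im=cv2.imread("pics/scene0.png")
for n,pp in(("jig",p),): print(proj(tow(pp,L),"scene").round(1).tolist())
crop(im,230,200,130,80,6,"pics/s2.png")
crop(im,335,260,75,85,7,"pics/s1.png")
crop(im,145,185,65,55,10,"pics/s3.png")
B=[(.0515,.042,.06),(.0515,-.042,.06),(-.0515,-.042,.06),(-.0515,.042,.06)]
print("blue",proj(tow((.6149,.3159,.236),B),"scene").round(1).tolist())
print("red",proj(tow((.6189,-.3112,-.240),B),"scene").round(1).tolist())
print("plate",proj(tow((.5741,.3024,.216),[(-.03,.03,.04),(-.03,-.03,.04),(-.08,-.03,.04),(-.08,.03,.04)]),"scene").round(1).tolist())
```

```text
[ 0.45636112 -0.02688823  1.60423609] [[-0.1, -0.9], [0.2, -0.7], [0.2, 0.8], [-0.6, 0.7], [0.4, 0.4], [-0.2, -0.0], [0.2, -0.1], [-0.0, -0.1], [0.3, -0.5], [1.1, 0.3], [-1.2, 0.8], [-0.2, -0.5]]
[[312.8, 275.6], [235.5, 240.5], [274.8, 212.6], [348.6, 240.8], [303.1, 234.1], [265.0, 219.0], [273.6, 212.9], [311.3, 227.3], [270.1, 224.2], [330.1, 229.2], [312.5, 232.1], [315.5, 225.8]]
blue [[386.3, 322.7], [344.5, 309.9], [359.1, 279.0], [397.7, 289.6]]
red [[164.0, 218.5], [151.8, 206.3], [184.2, 195.1], [197.4, 206.2]]
plate [[391.6, 288.6], [365.0, 281.0], [371.2, 268.1], [396.9, 275.2]]
```

View pics/s2.png

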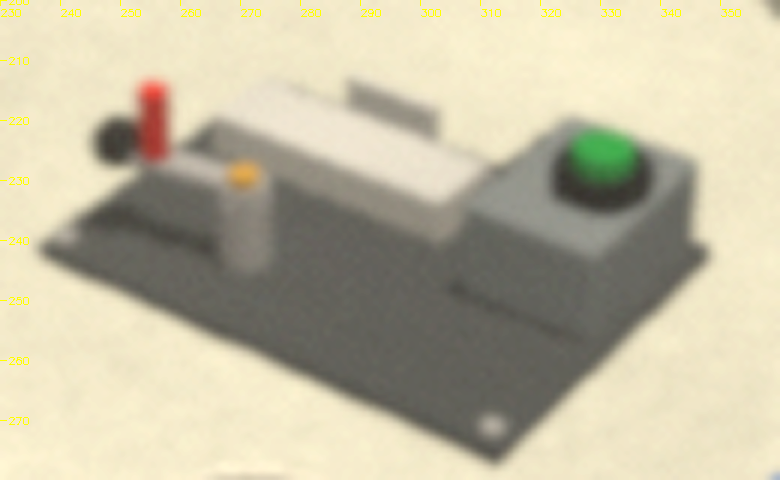

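View pics/s1.png

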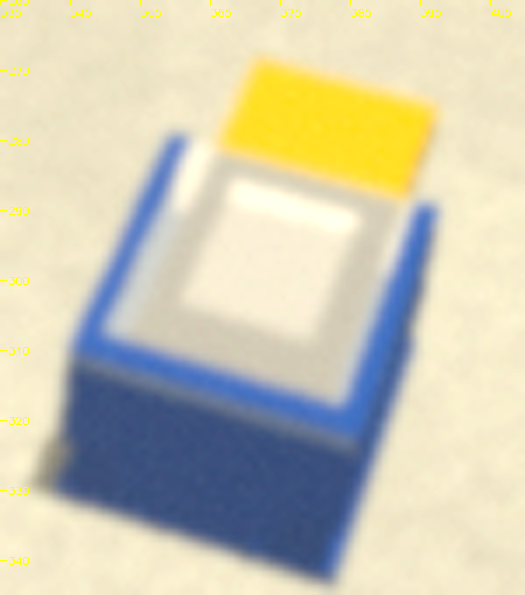

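View pics/s3.png

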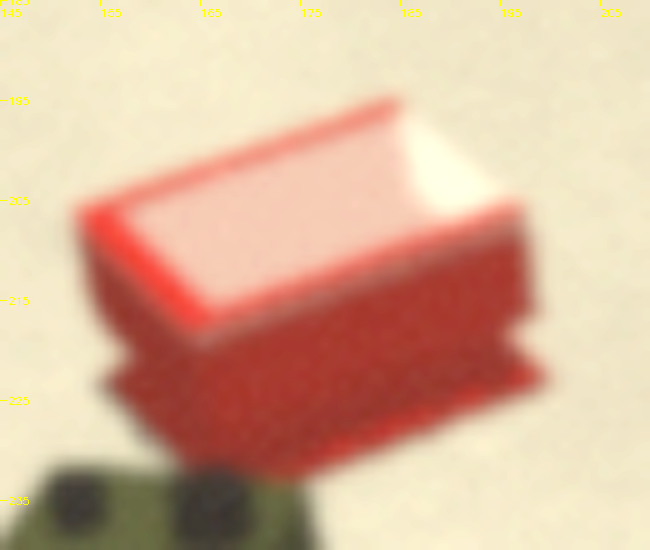

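Run:
```python
from h import *
go([.5135,.2887,.227],.216-np.pi/2)
print(observe()["joints"].round(2))
print("nearest alt az", np.degrees(np.arctan2(.2887,.5135)))
```

```text
t 0.1 p [0.2767 0.5599 0.226 ] x [ 0.443  0.897 -0.001] z [-0.001 -0.001 -1.   ] F [ 0.6  0.2 -0.4] w 0.998
shift m [-0.1383  0.3325 -0.0007] frac [-0.922  2.217 -0.005] turn frac [-1.00e-03  3.00e-03 -1.35e+00] world [ 0.2368 -0.2712  0.001 ]
[-1.21  0.44  0.02  1.57 -0.01  1.13 -0.08]
nearest alt az 29.345567798832526
```

Emit:
{"api": "play_rows", "payload": {"rows": [[0, 0, 0, 0, 0, 0.3, -1], [0, 0, 0, 0, 0, 0.3, -1], [0, 0, 0, 0, 0, 0.3, -1], [0, 0, 0, 0, 0, 0.3, -1], [0, 0, 0, 0, 0, 0.3, -1]]}}

```text
clock: 0.6
position: [0.2762, 0.5582, 0.2236]
ee_rot: [3.087, 0.555, -0.006]
force: [0.3, 0.9, -0.2]
width: 1.004
```

Emit:
{"api": "play_rows", "payload": {"rows": [[0, 0, 0, 0, 0, 0.3, -1], [0, 0, 0, 0, 0, 0.3, -1], [0, 0, 0, 0, 0, 0.3, -1], [0, 0, 0, 0, 0, 0.3, -1], [0, 0, 0, 0, 0, 0.3, -1]]}}

```text
clock: 1.1
position: [0.2753, 0.5569, 0.2213]
ee_rot: [3.071, -0.613, -0.004]
force: [-0.1, 0.4, 0.3]
width: 1.001
```

Run:
```python
from h import *
go([.5135,.2887,.12],.216-np.pi/2)
print(observe()["joints"].round(2))
```

```text
t 1.1 p [0.2753 0.5569 0.2213] x [ 0.923 -0.384 -0.   ] z [-0.004 -0.01  -1.   ] F [-0.1  0.4  0.3] w 1.001
shift m [0.3229 0.1551 0.1029] frac [2.153 1.034 0.686] turn frac [ 0.02  -0.01   1.921] world [ 0.2382 -0.2682 -0.1013]
[-1.45  0.45  0.37  1.6  -0.17  1.13 -1.43]
```

Emit:
{"api": "play_rows", "payload": {"rows": [[0.27, 0.13, 0, 0, 0, 0, -1], [0.27, 0.13, 0, 0, 0, 0, -1], [0.27, 0.13, 0, 0, 0, 0, -1], [0.27, 0.13, 0, 0, 0, 0, -1], [0.27, 0.13, 0, 0, 0, 0, -1]]}}

```text
clock: 1.6
position: [0.4207, 0.3903, 0.2189]
ee_rot: [3.071, -0.599, -0.01]
force: [0.6, 0.9, 0.5]
width: 0.999
```

Emit:
{"api": "play_rows", "payload": {"rows": [[0, 0, 0, 0, 0, 0.3, -1], [0, 0, 0, 0, 0, 0.3, -1], [0, 0, 0, 0, 0, 0.3, -1], [0, 0, 0, 0, 0, 0.3, -1], [0, 0, 0, 0, 0, 0.3, -1]]}}

```text
clock: 2.1
position: [0.4277, 0.3794, 0.2183]
ee_rot: [2.629, -1.688, 0.002]
force: [0.0, 0.7, -0.7]
width: 1.001
```

Run:
```python
from h import *
go([.5135,.2887,.12],.216-np.pi/2)
print(observe()["joints"].round(2))
```

```text
t 2.1 p [0.4277 0.3794 0.2183] x [ 0.416 -0.909  0.01 ] z [-0.008 -0.015 -1.   ] F [ 0.   0.7 -0.7] w 1.001
shift m [ 0.1172 -0.0416  0.0989] frac [ 0.781 -0.278  0.66 ] turn frac [ 0.026 -0.024  0.427] world [ 0.0858 -0.0907 -0.0983]
[-1.25  0.4   0.6   1.74 -0.24  1.1  -1.72]
```

Emit:
{"api": "play_rows", "payload": {"rows": [[0, 0, 0, 0.02, -0.02, 0.22, -1], [0, 0, 0, 0, 0, 0.22, -1], [0.3, -0.04, 0.1, 0, 0, 0, -1], [0.3, -0.04, 0.15, 0, 0, 0, -1], [0.2, -0.02, 0.15, 0, 0, 0, -1]]}}

```text
clock: 2.6
position: [0.4651, 0.2686, 0.1573]
ee_rot: [-2.437, 1.982, 0.001]
force: [0.2, 0.9, -0.7]
width: 1.003
```

Run:
```python
from h import *
go([.5135,.2887,.10],.216-np.pi/2)
```

```text
t 2.6 p [0.4651 0.2686 0.1573] x [ 0.203 -0.979 -0.001] z [-0.     0.001 -1.   ] F [ 0.2  0.9 -0.7] w 1.003
shift m [-0.0098 -0.0515  0.0573] frac [-0.065 -0.343  0.382] turn frac [ 0.     0.002 -0.022] world [ 0.0484  0.0201 -0.0573]
```

Emit:
{"api": "play_rows", "payload": {"rows": [[-0.03, -0.17, 0.1, 0, 0, 0, -1], [-0.03, -0.17, 0.15, 0, 0, 0, -1], [0, 0, 0.12, 0, 0, 0, -1], [0, 0, 0, 0, 0, 0, -1]]}}

```text
clock: 3.0
position: [0.5137, 0.2799, 0.0963]
ee_rot: [2.423, -1.989, -0.003]
force: [-0.2, 0.1, 0.4]
width: 0.999
```

Run:
```python
from h import *
go([.5135,.2887,.022],.216-np.pi/2)
cv2.imwrite("pics/sc1.png",get_image("scene"))
crop(cv2.imread("pics/sc1.png"),320,180,110,120,5,"pics/sc1c.png")
```

```text
t 3.0 p [0.5137 0.2799 0.0963] x [ 0.195 -0.981  0.003] z [-0.006 -0.004 -1.   ] F [-0.2  0.1  0.4] w 0.999
shift m [-0.0088 -0.002   0.0743] frac [-0.059 -0.013  0.495] turn frac [ 0.013 -0.005 -0.04 ] world [-0.0002  0.0088 -0.0743]
```

View pics/sc1c.png

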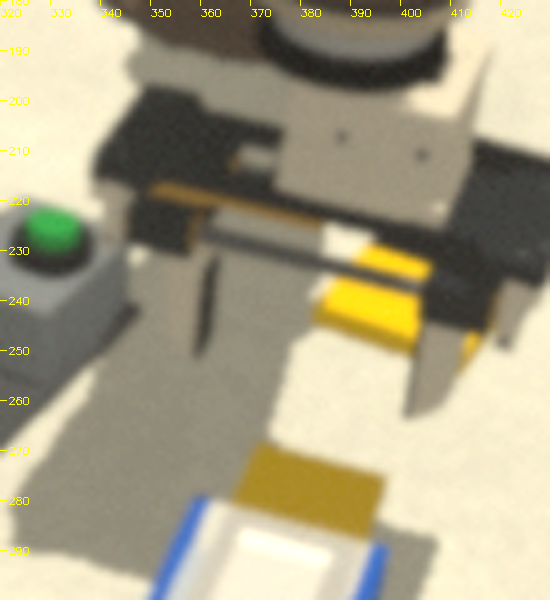

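The fingers are open above the plate's end, at about (357,252) and (404,262), with the plate at (375,280). I'll centre them and go down.

Emit:
{"api": "play_rows", "payload": {"rows": [[-0.06, -0.01, 0.1, 0.01, 0, -0.04, -1], [0, 0, 0.15, 0, 0, 0, -1], [0, 0, 0.15, 0, 0, 0, -1], [0, 0, 0, 0, 0, 0, -1]]}}

```text
clock: 3.45
position: [0.5151, 0.2916, 0.0407]
ee_rot: [-2.447, 1.963, -0.004]
force: [-0.7, 0.8, -0.1]
width: 0.992
```

Run:
```python
from h import *
go([.5135,.2887,.022],.216-np.pi/2)
```

```text
t 3.45 p [0.5151 0.2916 0.0407] x [ 0.217 -0.976 -0.001] z [ 0.005  0.002 -1.   ] F [-0.7  0.8 -0.1] w 0.992
shift m [0.0025 0.0022 0.0187] frac [0.016 0.015 0.125] turn frac [-0.01   0.002  0.005] world [-0.0016 -0.0029 -0.0187]
```

Emit:
{"api": "play_rows", "payload": {"rows": [[0.02, 0.015, 0.12, -0.01, 0, 0, -1], [0, 0, 0.03, 0, 0, 0, -1], [0, 0, 0, 0, 0, 0, -1]]}}

```text
clock: 3.75
position: [0.5151, 0.2899, 0.0224]
ee_rot: [-2.447, 1.961, -0.0]
force: [0.2, 0.1, 0.0]
width: 1.001
```

Run:
```python
from h import *
go([.5135,.2887,.022],.216-np.pi/2)
```

```text
t 3.75 p [0.5151 0.2899 0.0224] x [ 0.218 -0.976 -0.003] z [ 0.003  0.004 -1.   ] F [0.2 0.1 0. ] w 1.001
shift m [0.0008 0.0018 0.0004] frac [0.005 0.012 0.003] turn frac [-0.008  0.006  0.007] world [-0.0016 -0.0012 -0.0004]
```

Emit:
{"api": "play_rows", "payload": {"rows": [[0, 0, 0, 0, 0, 0, 1], [0, 0, 0, 0, 0, 0, 1], [0, 0, 0, 0, 0, 0, 1], [0, 0, 0, 0, 0, 0, 1], [0, 0, 0, 0, 0, 0, 1]], "force": 45}}

```text
clock: 4.25
position: [0.517, 0.2915, 0.0266]
ee_rot: [-2.444, 1.958, -0.002]
force: [0.7, -0.6, -1.0]
width: 0.65
```

Run:
```python
from h import *
st()
```

```text
t 4.25 p [0.517  0.2915 0.0266] x [ 0.218 -0.976 -0.005] z [ 0.008  0.007 -1.   ] F [ 0.7 -0.6 -1. ] w 0.65
```

Emit:
{"api": "play_rows", "payload": {"rows": [[0, 0, 0, 0, 0, 0, 0], [0, 0, 0, 0, 0, 0, 0], [0, 0, 0.03, -0.01, 0.01, 0, 0], [0, 0, 0, 0, 0, 0, 0]]}}

```text
clock: 4.65
position: [0.5169, 0.2914, 0.0224]
ee_rot: [-2.449, 1.962, -0.003]
force: [-2.0, 0.4, 4.5]
width: 0.649
```

Run:
```python
from h import *
go([.5135,.2887,.022],.216-np.pi/2)
```

```text
t 4.65 p [0.5169 0.2914 0.0224] x [ 0.218 -0.976 -0.   ] z [ 0.003  0.001 -1.   ] F [-2.   0.4  4.5] w 0.649
shift m [0.0019 0.0039 0.0004] frac [0.013 0.026 0.003] turn frac [-0.007  0.001  0.008] world [-0.0034 -0.0027 -0.0004]
```

Emit:
{"api": "play_rows", "payload": {"rows": [[0, 0, 0, 0, 0, 0, -0.6], [0.01, 0.01, 0.01, 0, 0, 0, -0.6], [0, 0, 0, 0, 0, 0, -0.6]]}}

```text
clock: 4.95
position: [0.5156, 0.2894, 0.0203]
ee_rot: [-2.45, 1.963, -0.003]
force: [-0.1, -0.2, -0.1]
width: 0.796
```

Run:
```python
from h import *
go([.5135,.2887,.022],.216-np.pi/2)
```

```text
t 4.95 p [0.5156 0.2894 0.0203] x [ 0.218 -0.976  0.   ] z [ 0.003  0.001 -1.   ] F [-0.1 -0.2 -0.1] w 0.796
shift m [ 0.0002  0.0022 -0.0017] frac [ 0.002  0.015 -0.011] turn frac [-0.006 -0.     0.008] world [-0.0021 -0.0007  0.0017]
```

Emit:
{"api": "play_rows", "payload": {"rows": [[0, 0, 0, 0, 0, 0, 1], [0, 0, 0, 0, 0, 0, 1], [0, 0, 0, 0, 0, 0, 1], [0, 0, 0, 0, 0, 0, 1]], "force": 45}}

```text
clock: 5.35
position: [0.5154, 0.2893, 0.02]
ee_rot: [-2.45, 1.963, -0.003]
force: [-0.3, 0.1, 0.1]
width: 0.651
```

Run:
```python
from h import *
go([.4,.264,.025],.216-np.pi/2)
```

```text
t 5.35 p [0.5154 0.2893 0.02  ] x [ 0.218 -0.976  0.   ] z [ 0.002  0.    -1.   ] F [-0.3  0.1  0.1] w 0.651
shift m [-0.0005  0.1181 -0.0053] frac [-0.003  0.787 -0.035] turn frac [-0.005 -0.001  0.007] world [-0.1154 -0.0253  0.005 ]
```

Emit:
{"api": "play_rows", "payload": {"rows": [[0, 0.1, -0.01, 0, 0, 0, 1], [0, 0.2, -0.015, 0, 0, 0, 1], [0, 0.2, 0, 0, 0, 0, 1], [0, 0.2, 0, 0, 0, 0, 1], [0, 0.1, 0, 0, 0, 0, 1]]}}

```text
clock: 5.85
position: [0.3967, 0.2618, 0.0228]
ee_rot: [-2.448, 1.964, -0.006]
force: [1.4, -0.1, -1.3]
width: 0.647
```

Run:
```python
from h import *
go([.39,.262,.1],.216-np.pi/2)
cv2.imwrite("pics/t2.png",get_image("top"))
crop(cv2.imread("pics/t2.png"),110,130,130,130,5,"pics/t2c.png")
```

```text
t 5.85 p [0.3967 0.2618 0.0228] x [ 0.217 -0.976  0.001] z [ 0.005 -0.    -1.   ] F [ 1.4 -0.1 -1.3] w 0.647
shift m [-0.0016  0.0061 -0.0772] frac [-0.01   0.041 -0.515] turn frac [-0.009 -0.003  0.005] world [-0.0067  0.0002  0.0772]
```

View pics/t2c.png

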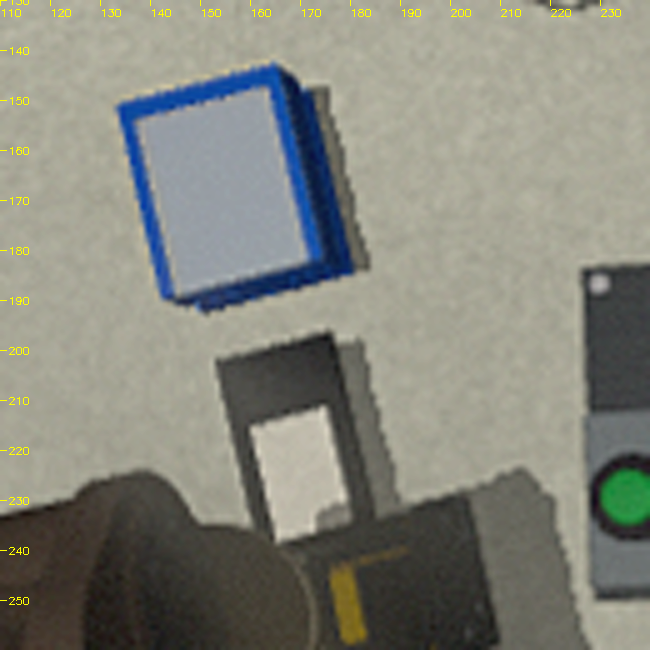

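Run:
```python
from h import *
w=back(px([(217,360),(331,332)],(110,130),5),.042)
print(w, np.linalg.norm(w[0]-w[1]))
m=w.mean(0)[:2]; o=observe(); R=Ro.from_rotvec(o["ee_rot"]).as_matrix()
d=m-o["position"][:2]; print("end rel tool x,y",R[:2,0]@d,R[:2,1]@d, "yaw", np.arctan2(*(w[0]-w[1])[[1,0]])-np.pi/2, np.arctan2(R[1,0],R[0,0])+np.pi/2)
```

```text
[[0.52668082 0.32296409 0.042     ]
 [0.53979332 0.26479081 0.042     ]] 0.059632775635133146
end rel tool x,y -0.0017225341231680018 -0.1423319507625974 yaw 0.22169905403013823 0.21885171651796376
```

Emit:
{"api": "play_rows", "payload": {"rows": [[0, 0, -0.15, 0, 0, 0, 1], [0, 0, -0.2, 0, 0, 0, 1], [0, 0, -0.2, 0, 0, 0, 1], [0, 0, -0.1, 0, 0, 0, 1], [0, 0, 0, 0, 0, 0, 1]]}}

```text
clock: 6.4
position: [0.394, 0.2608, 0.1232]
ee_rot: [2.45, -1.964, 0.004]
force: [-0.2, 0.6, -2.4]
width: 0.65
```

Run:
```python
from h import *
go([.4,.1,.14],1.604-np.pi/2)
```

```text
t 6.4 p [0.394  0.2608 0.1232] x [ 0.217 -0.976  0.003] z [ 0.001 -0.003 -1.   ] F [-0.2  0.6 -2.4] w 0.65
shift m [ 0.1584  0.0291 -0.0163] frac [ 1.056  0.194 -0.109] turn frac [ 0.004 -0.005 -2.77 ] world [ 0.006  -0.1608  0.0168]
```

Emit:
{"api": "play_rows", "payload": {"rows": [[0, 0, -0.02, 0, 0, -0.3, 1], [0, 0, 0, 0, 0, -0.3, 1], [0, 0, 0, 0, 0, -0.3, 1], [0, 0, 0, 0, 0, -0.3, 1], [0, 0, 0, 0, 0, -0.3, 1]]}}

```text
clock: 6.9
position: [0.3937, 0.2609, 0.1229]
ee_rot: [2.999, -0.921, 0.001]
force: [-0.4, 0.3, -1.0]
width: 0.647
```

Emit:
{"api": "play_rows", "payload": {"rows": [[0, 0, 0, 0, 0, -0.3, 1], [0, 0, 0, 0, 0, -0.3, 1], [0, 0, 0, 0, 0, -0.3, 1], [0, 0, 0, 0, 0, -0.2, 1], [0, 0, 0, 0, 0, 0, 1]]}}

```text
clock: 7.4
position: [0.3926, 0.2596, 0.1177]
ee_rot: [3.133, -0.06, -0.009]
force: [0.6, 0.1, -1.3]
width: 0.643
```

Run:
```python
from h import *
go([.4596,-.0921,.12],1.604-np.pi/2)
```

```text
t 7.4 p [0.3926 0.2596 0.1177] x [ 0.999 -0.039 -0.006] z [-0.006 -0.007 -1.   ] F [ 0.6  0.1 -1.3] w 0.643
shift m [ 8.050e-02  3.489e-01 -1.000e-04] frac [ 0.537  2.326 -0.   ] turn frac [ 0.015  0.012 -0.143] world [ 0.067  -0.3517  0.0023]
```

Emit:
{"api": "play_rows", "payload": {"rows": [[0.06, 0.24, -0.01, 0.01, 0.01, -0.07, 1], [0.06, 0.3, 0, 0, 0, -0.07, 1], [0.06, 0.3, 0, 0, 0, 0, 1], [0.06, 0.3, 0, 0, 0, 0, 1], [0.06, 0.3, 0, 0, 0, 0, 1]]}}

```text
clock: 7.9
position: [0.4406, 0.0447, 0.1165]
ee_rot: [3.141, 0.049, -0.003]
force: [2.3, 0.7, -1.3]
width: 0.651
```

Run:
```python
from h import *
go([.4596,-.0921,.12],1.604-np.pi/2)
```

```text
t 7.9 p [0.4406 0.0447 0.1165] x [ 1.     0.031 -0.002] z [-0.002 -0.    -1.   ] F [ 2.3  0.7 -1.3] w 0.651
shift m [ 0.0147  0.1373 -0.0036] frac [ 0.098  0.915 -0.024] turn frac [-0.     0.004 -0.005] world [ 0.019  -0.1368  0.0035]
```

Emit:
{"api": "play_rows", "payload": {"rows": [[0.03, 0.25, -0.01, 0, 0, 0, 1], [0.03, 0.25, 0, 0, 0, 0, 1], [0.03, 0.25, 0, 0, 0, 0, 1], [0, 0.1, 0, 0, 0, 0, 1], [0, 0, 0, 0, 0, 0, 1]]}}

```text
clock: 8.4
position: [0.458, -0.0956, 0.1158]
ee_rot: [3.139, 0.004, -0.002]
force: [0.7, 1.0, -1.5]
width: 0.644
```

Run:
```python
from h import *
go([.4596,-.0921,.06],1.604-np.pi/2)
```

```text
t 8.4 p [ 0.458  -0.0956  0.1158] x [ 1.     0.002 -0.001] z [-0.001 -0.003 -1.   ] F [ 0.7  1.  -1.5] w 0.644
shift m [ 0.0016 -0.0037  0.0558] frac [ 0.011 -0.024  0.372] turn frac [ 0.005  0.003 -0.062] world [ 0.0016  0.0035 -0.0558]
```

Emit:
{"api": "play_rows", "payload": {"rows": [[0.01, -0.02, 0.12, 0.01, 0, -0.06, 1], [0, 0, 0.18, 0, 0, 0, 1], [0, 0, 0.06, 0, 0, 0, 1], [0, 0, 0, 0, 0, 0, 1]]}}

```text
clock: 8.8
position: [0.4601, -0.0905, 0.0594]
ee_rot: [-3.138, -0.039, 0.002]
force: [-0.1, 0.2, -1.5]
width: 0.648
```

Run:
```python
from h import *
go([.4596,-.0921,.021],1.604-np.pi/2)
cv2.imwrite("pics/s4.png",get_image("scene"));cv2.imwrite("pics/t4.png",get_image("top"))
crop(cv2.imread("pics/s4.png"),220,150,140,130,5,"pics/s4c.png")
crop(cv2.imread("pics/t4.png"),215,170,120,100,6,"pics/t4c.png")
```

```text
t 8.8 p [ 0.4601 -0.0905  0.0594] x [ 1.     0.025 -0.001] z [-0.001  0.003 -1.   ] F [-0.1  0.2 -1.5] w 0.648
shift m [-0.0005  0.0017  0.0384] frac [-0.003  0.012  0.256] turn frac [-0.007  0.002 -0.016] world [-0.0005 -0.0016 -0.0384]
```

View pics/s4c.png

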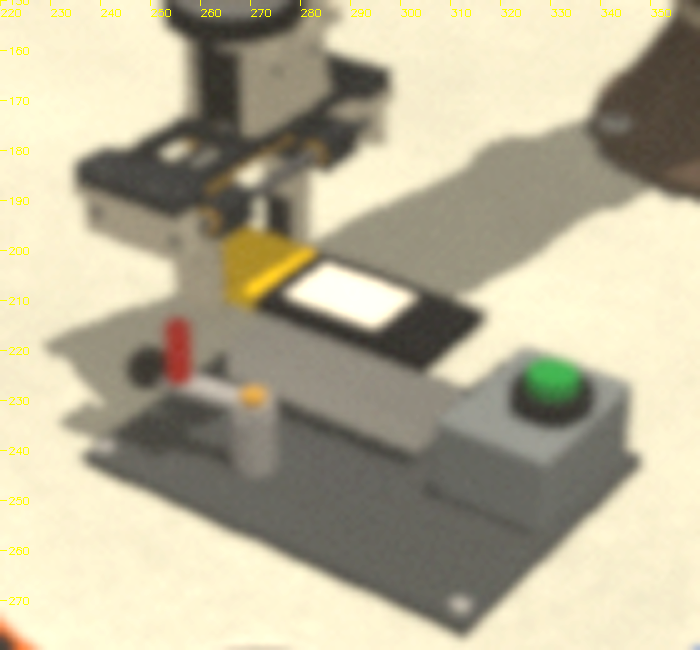

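View pics/t4c.png

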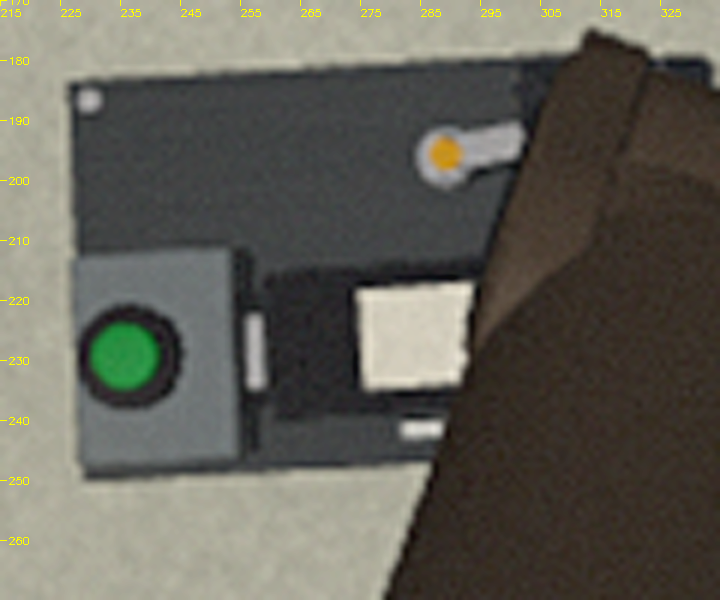

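Run:
```python
from h import *
J=(.4564,-.0269,1.604);c,s=np.cos(J[2]),np.sin(J[2])
o=observe()["position"]
print("tcp jig",[(c*(o[0]-J[0])+s*(o[1]-J[1])).round(4),(-s*(o[0]-J[0])+c*(o[1]-J[1])).round(4)])
for n,q,of,sc in(("top",[(263,273),(273,418)],(215,170),6),("scene",[(420,370),(485,318)],(220,150),5)):
  w=back(px(q,of,sc),.0794,n)
  for a in w:
    d=a[:2]-J[:2];print(n,(c*d[0]+s*d[1]).round(4),(-s*d[0]+c*d[1]).round(4))
```

```text
tcp jig [np.float64(-0.0639), np.float64(-0.0023)]
top 0.0773 -0.0304
top 0.076 0.0285
scene 0.0793 -0.0395
scene 0.0792 0.0221
```

Run:
```python
from h import *
A=px([(263,273),(273,418)],(215,170),6);B=px([(420,370),(485,318)],(220,150),5)
J=(.4564,-.0269,1.604);c,s=np.cos(J[2]),np.sin(J[2])
for a,b in zip(A,B):
  for z in(.06,.065,.07,.075,.08): 
    u=back([a],z)[0];v=back([b],z,"scene")[0]
    d=u[:2]-J[:2]
    print(z,((u-v)[:2]*1000).round(1),(c*d[0]+s*d[1]).round(4),(-s*d[0]+c*d[1]).round(4))
```

```text
0.06 [16.3 16.5] 0.0788 -0.0317
0.065 [ 9.7 11.6] 0.0784 -0.0314
0.07 [3.2 6.8] 0.078 -0.031
0.075 [-3.3  1.9] 0.0776 -0.0307
0.08 [-9.8 -2.9] 0.0772 -0.0304
0.06 [19.9 15.3] 0.0775 0.0283
0.065 [13.2 10.5] 0.0771 0.0284
0.07 [6.4 5.6] 0.0767 0.0284
0.075 [-0.3  0.8] 0.0763 0.0285
0.08 [-7.1 -4. ] 0.0759 0.0285
```

Emit:
{"api": "play_rows", "payload": {"rows": [[0, 0, 0.1, -0.007, 0, -0.016, 1], [0, 0, 0.1, 0, 0, 0, 1], [0, 0, 0.03, 0, 0, 0, 1], [0, 0, 0, 0, 0, 0, 1]]}}

```text
clock: 9.3
position: [0.4642, -0.0896, 0.0289]
ee_rot: [3.141, 0.053, 0.011]
force: [0.1, 0.1, -1.2]
width: 0.645
```

Run:
```python
from h import *
go([.4596,-.0921,.021],1.604-np.pi/2)
```

```text
t 9.3 p [ 0.4642 -0.0896  0.0289] x [0.999 0.034 0.007] z [ 0.007  0.    -1.   ] F [ 0.1  0.1 -1.2] w 0.645
shift m [-0.0048  0.0023  0.0079] frac [-0.032  0.015  0.053] turn frac [ 0.    -0.015  0.002] world [-0.0046 -0.0025 -0.0079]
```

Emit:
{"api": "play_rows", "payload": {"rows": [[-0.03, 0.015, 0.02, 0, -0.015, 0, 1], [0, 0, 0.02, 0, 0, 0, 1], [0, 0, 0, 0, 0, 0, 1]]}}

```text
clock: 9.6
position: [0.4607, -0.0922, 0.0244]
ee_rot: [3.141, 0.053, 0.003]
force: [0.1, 0.2, -1.6]
width: 0.644
```

Run:
```python
from h import *
go([.4596,-.0921,.021],1.604-np.pi/2)
```

```text
t 9.6 p [ 0.4607 -0.0922  0.0244] x [0.999 0.034 0.002] z [ 0.002 -0.    -1.   ] F [ 0.1  0.2 -1.6] w 0.644
shift m [-0.0011 -0.0001  0.0034] frac [-0.008 -0.001  0.023] turn frac [ 0.    -0.004  0.001] world [-0.0011  0.0001 -0.0034]
```

Emit:
{"api": "play_rows", "payload": {"rows": [[-0.01, 0, 0.025, 0, -0.004, 0, 1], [0, 0, 0, 0, 0, 0, 1]]}}

```text
clock: 9.8
position: [0.4594, -0.0924, 0.0209]
ee_rot: [3.141, 0.053, 0.001]
force: [0.2, 0.1, -2.0]
width: 0.647
```

Run:
```python
from h import *
go([.4596,-.0921,.021],1.604-np.pi/2)
```

```text
t 9.8 p [ 0.4594 -0.0924  0.0209] x [0.999 0.034 0.001] z [ 0.001 -0.    -1.   ] F [ 0.2  0.1 -2. ] w 0.647
shift m [ 0.0002 -0.0003 -0.0001] frac [ 0.001 -0.002 -0.001] turn frac [ 0.    -0.001  0.001] world [0.0002 0.0003 0.0001]
```

Emit:
{"api": "play_rows", "payload": {"rows": [[0, 0, 0, 0, 0, 0, -0.6], [0, 0, 0, 0, 0, 0, -0.6], [0, 0, 0, 0, 0, 0, -0.6], [0, 0, -0.03, 0, 0, 0, -0.6], [0, 0, -0.1, 0, 0, 0, -0.6]]}}

```text
clock: 10.3
position: [0.4587, -0.0923, 0.0401]
ee_rot: [3.141, 0.053, -0.002]
force: [-0.0, 0.9, -0.4]
width: 0.803
```

Emit:
{"api": "play_rows", "payload": {"rows": [[0, 0, -0.2, 0, 0, 0, -0.6], [0, 0.05, -0.3, 0, 0, 0, -0.6], [0, 0.1, -0.1, 0, 0, 0, -0.6], [0, 0, 0, 0, 0, 0, -0.6]]}}

```text
clock: 10.7
position: [0.4599, -0.1154, 0.1355]
ee_rot: [3.141, 0.053, -0.001]
force: [-0.0, -0.0, -0.3]
width: 0.803
```

Run:
```python
from h import *
st()
cv2.imwrite("pics/s5.png",get_image("scene"));cv2.imwrite("pics/t5.png",get_image("top"))
crop(cv2.imread("pics/s5.png"),220,150,140,130,5,"pics/s5c.png")
crop(cv2.imread("pics/t5.png"),215,170,120,100,6,"pics/t5c.png")
```

```text
t 10.7 p [ 0.4599 -0.1154  0.1355] x [ 0.999  0.034 -0.   ] z [-0.    -0.001 -1.   ] F [-0.  -0.  -0.3] w 0.803
```

View pics/s5c.png

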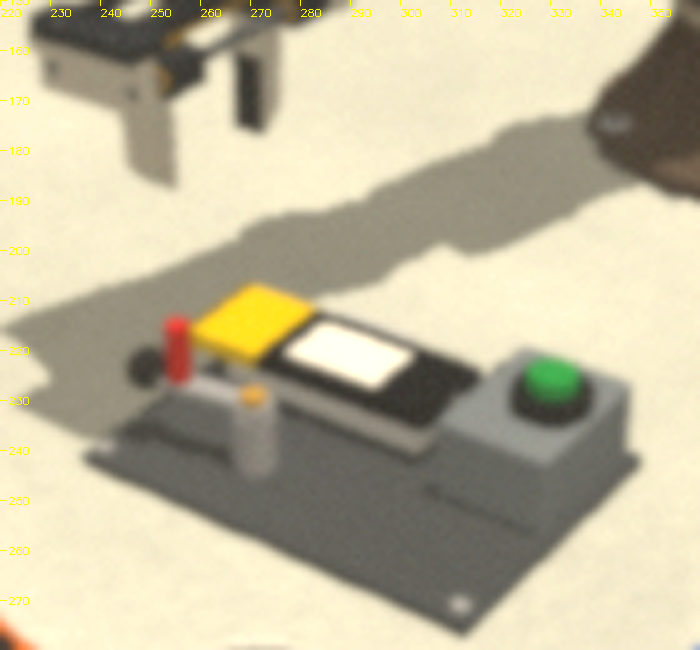

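View pics/t5c.png

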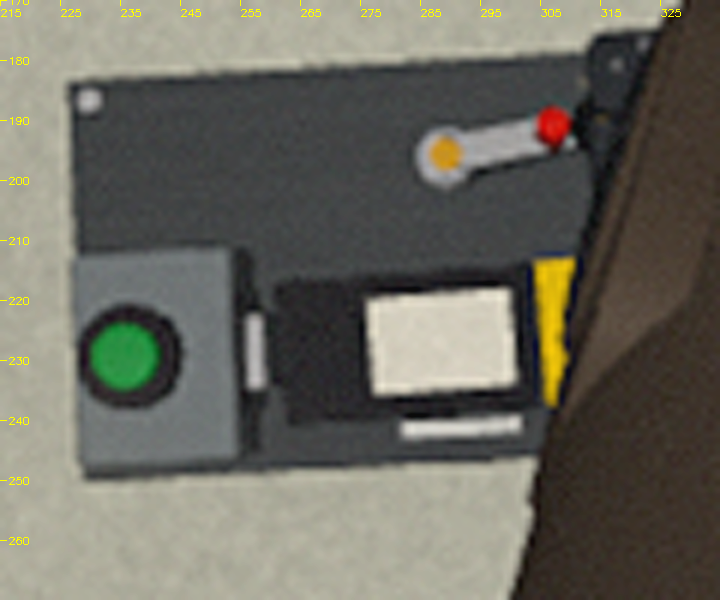

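Run:
```python
from h import *
J=(.4564,-.0269,1.604)
q=px([(272,283),(286,425),(533,262),(545,405)],(215,170),6)
print(fit([(.08,-.03,.04),(.08,.03,.04),(-.03,-.03,.04),(-.03,.03,.04)],q,J))
L=[(.08,-.03,.04),(.08,.03,.04),(-.03,-.03,.04),(-.08,-.03,.04),(-.08,.03,.04),(-.03,.03,.04)]
q2=px([(420,428),(487,377),(255,362),(190,328),(250,283),(317,310)],(220,150),5)
for n in("scene",): 
  p,e=fit(L,q2,J,"scene");print(p,e.tolist())
def j(p):
  c,s=np.cos(J[2]),np.sin(J[2]);d=p[:2]-np.array(J[:2]);return c*d[0]+s*d[1],-s*d[0]+c*d[1]
print(j(p),j(fit([(.08,-.03,.04),(.08,.03,.04),(-.03,-.03,.04),(-.03,.03,.04)],q,J)[0]))
```

```text
(array([ 0.4573036 , -0.03148009,  1.63265394]), array([[ 0.2,  0.1],
       [-0.3,  0.1],
       [ 0. , -0. ],
       [ 0.1, -0.1]]))
[ 0.4593712  -0.03056851  1.59475061] [[0.0, -0.5], [-0.8, -0.5], [0.2, -0.6], [-0.7, 0.6], [0.5, 0.7], [0.8, 0.5]]
(np.float64(-0.0037651245045112695), np.float64(-0.002847781560074358)) (np.float64(-0.004607563101254495), np.float64(-0.000751050807477042))
```

Run:
```python
from h import *
go([.5416,-.0682,.11],np.radians(9.3))
```

```text
t 10.8 p [ 0.4588 -0.1134  0.1334] x [ 0.999  0.035 -0.004] z [-0.004  0.001 -1.   ] F [-0.2  1.4 -0.2] w 0.801
shift m [ 0.0844 -0.0422  0.0231] frac [ 0.563 -0.281  0.154] turn frac [-0.002  0.007 -0.254] world [ 0.0828  0.0452 -0.0234]
```

Emit:
{"api": "play_rows", "payload": {"rows": [[0.18, -0.09, 0, 0, 0.005, 0, -0.4], [0.2, -0.1, 0, 0, 0, 0, -0.4], [0.18, -0.09, 0.07, 0, 0, 0, -0.4], [0, 0, 0.03, 0, 0, -0.25, -0.4], [0, 0, 0, 0, 0, 0, -0.4]]}}

```text
clock: 11.3
position: [0.5391, -0.0617, 0.1097]
ee_rot: [-3.126, -0.258, 0.02]
force: [0.3, -0.1, -0.1]
width: 0.699
```

Run:
```python
from h import *
go([.5416,-.0682,.058],np.radians(9.3))
```

```text
t 11.3 p [ 0.5391 -0.0617  0.1097] x [ 0.986  0.164 -0.012] z [-0.013  0.004 -1.   ] F [ 0.3 -0.1 -0.1] w 0.699
shift m [0.002  0.0071 0.0517] frac [0.013 0.048 0.344] turn frac [-0.012  0.024  0.004] world [ 0.0025 -0.0065 -0.0517]
```

Emit:
{"api": "play_rows", "payload": {"rows": [[0.013, 0.05, 0.05, -0.012, 0.024, 0, -0.4], [0, 0, 0.15, 0, 0, 0, -0.4], [0, 0, 0.12, 0, 0, 0, -0.4], [0, 0, 0, 0, 0, 0, -0.4]]}}

```text
clock: 11.7
position: [0.5384, -0.0667, 0.0565]
ee_rot: [-3.131, -0.238, 0.01]
force: [-0.9, -1.2, 0.9]
width: 0.702
```

Run:
```python
from h import *
go([.5416,-.0682,.058],np.radians(9.3))
cv2.imwrite("pics/s6.png",get_image("scene"))
crop(cv2.imread("pics/s6.png"),220,150,140,130,5,"pics/s6c.png")
```

```text
t 11.7 p [ 0.5384 -0.0667  0.0565] x [ 0.988  0.151 -0.006] z [-0.007  0.001 -1.   ] F [-0.9 -1.2  0.9] w 0.702
shift m [ 0.003   0.002  -0.0015] frac [ 0.02   0.013 -0.01 ] turn frac [-0.005  0.013 -0.021] world [ 0.0032 -0.0015  0.0015]
```

View pics/s6c.png

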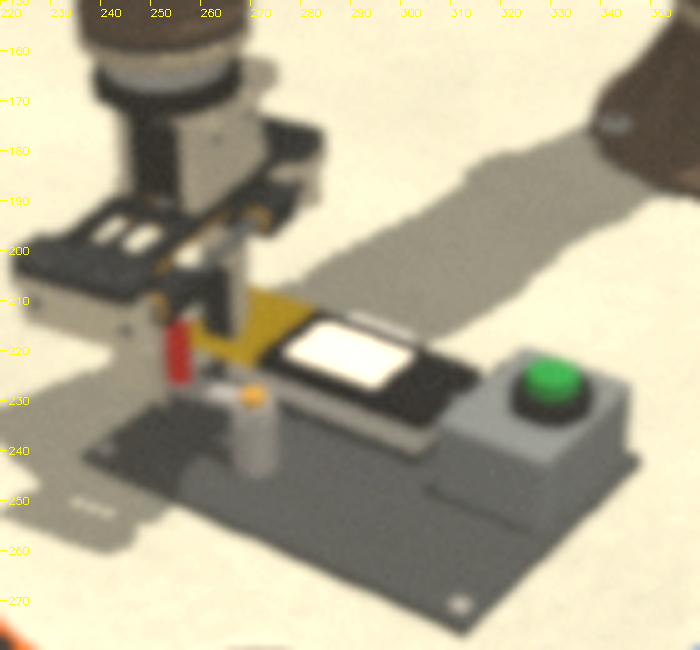

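Emit:
{"api": "play_rows", "payload": {"rows": [[0.02, 0.01, -0.01, 0, 0, 0, 0.7], [0, 0, 0, 0, 0, 0, 0.7], [0, 0, 0, 0, 0, 0, 1], [0, 0, 0, 0, 0, 0, 1], [0, 0, 0, 0, 0, 0, 1]], "force": 10}}

```text
clock: 12.25
position: [0.5434, -0.0678, 0.0617]
ee_rot: [-3.131, -0.233, 0.004]
force: [0.1, 0.5, -0.1]
width: 0.315
```

Run:
```python
from h import *
go([.5416,-.0682,.058],np.radians(9.3))
```

```text
t 12.25 p [ 0.5434 -0.0678  0.0617] x [ 0.989  0.148 -0.002] z [-0.003  0.002 -1.   ] F [ 0.1  0.5 -0.1] w 0.315
shift m [-0.0019  0.0001  0.0037] frac [-0.012  0.001  0.025] turn frac [-0.004  0.004 -0.027] world [-0.0018 -0.0004 -0.0037]
```

Emit:
{"api": "play_rows", "payload": {"rows": [[0, 0, 0.02, 0, 0, 0, 1], [0, 0, 0, 0, 0, 0, 1], [0, 0, 0, 0, 0, 0, 1]]}}

```text
clock: 12.55
position: [0.5433, -0.0679, 0.0587]
ee_rot: [-3.131, -0.233, 0.003]
force: [-0.1, 0.3, 2.2]
width: 0.15
```

Run:
```python
from h import *
go([.5416,-.0682,.058],np.radians(9.3))
```

```text
t 12.55 p [ 0.5433 -0.0679  0.0587] x [ 0.989  0.148 -0.002] z [-0.002  0.002 -1.   ] F [-0.1  0.3  2.2] w 0.15
shift m [-0.0017  0.      0.0007] frac [-0.012  0.     0.005] turn frac [-0.004  0.004 -0.028] world [-0.0017 -0.0003 -0.0007]
```

Emit:
{"api": "play_rows", "payload": {"rows": [[-0.042, -0.003, 0, 0, 0, 0.28, 1], [-0.042, -0.003, 0, 0, 0, 0.28, 1], [-0.042, -0.003, 0, 0, 0, 0.28, 1], [0, 0, 0, 0, 0, 0, 1]]}}

```text
clock: 12.95
position: [0.5241, -0.0681, 0.0588]
ee_rot: [-3.109, 0.449, 0.003]
force: [-2.1, 0.3, 0.3]
width: 0.148
```

```bash
cat >> h.py <<'E'
P=np.array([.5344,-.0243])
def clip(target_deg):
    """remaining to put post at given clip angle(deg) """
    o,R=st();d=o["position"][:2]-P;a=np.degrees(np.arctan2(d[1],d[0]))
    print("radius",np.linalg.norm(d).round(4),"clip deg",((200+91.9-a+180)%360-180).round(1),"toolx",np.degrees(np.arctan2(R[1,0],R[0,0])).round(1),"want toolx",round(((a+90+90)%180)-90,1))
    b=np.radians(200+91.9-target_deg);g=P+.045*np.array([np.cos(b),np.sin(b)])
    print("go", (R.T@np.r_[g-o["position"][:2],.058-o["position"][2]]/.15).round(3))
E
python3 - <<'E'
from h import *
clip(60)
E
```

```text
t 12.95 p [ 0.5241 -0.0681  0.0588] x [ 0.959 -0.283 -0.002] z [-0.002  0.001 -1.   ] F [-2.1  0.3  0.3] w 0.148
radius 0.045 clip deg 35.2 toolx -16.4 want toolx -13.3
go [-0.127 -0.021  0.005]
```

Emit:
{"api": "play_rows", "payload": {"rows": [[-0.042, -0.003, 0, 0, 0, 0.26, 1], [-0.042, -0.003, 0, 0, 0, 0.26, 1], [-0.042, -0.003, 0, 0, 0, 0.26, 1], [0, 0, 0, 0, 0, 0, 1]]}}

```text
clock: 13.35
position: [0.5078, -0.0611, 0.0588]
ee_rot: [2.962, -1.039, -0.001]
force: [-1.6, -0.5, -0.8]
width: 0.144
```

Run:
```python
from h import *
clip(85)
```

```text
t 13.35 p [ 0.5078 -0.0611  0.0588] x [ 0.781 -0.625  0.   ] z [-0.001 -0.002 -1.   ] F [-1.6 -0.5 -0.8] w 0.144
radius 0.0454 clip deg 57.8 toolx -38.6 want toolx -35.9
go [-0.139 -0.029  0.005]
```

Emit:
{"api": "play_rows", "payload": {"rows": [[-0.042, -0.005, 0, 0, 0, 0.26, 1], [-0.042, -0.005, 0, 0, 0, 0.26, 1], [-0.042, -0.005, 0, 0, 0, 0.26, 1], [0, 0, 0, 0, 0, 0, 1]], "force": 20}}

```text
clock: 13.75
position: [0.496, -0.0492, 0.0588]
ee_rot: [2.71, -1.576, 0.0]
force: [-2.7, 2.5, 2.6]
width: 0.147
```

Run:
```python
from h import *
clip(108)
```

```text
t 13.75 p [ 0.496  -0.0492  0.0588] x [ 0.495 -0.869  0.003] z [-0.003 -0.006 -1.   ] F [-2.7  2.5  2.6] w 0.147
radius 0.0458 clip deg 79.0 toolx -60.4 want toolx -57.1
go [-0.148 -0.035  0.004]
```

Emit:
{"api": "play_rows", "payload": {"rows": [[-0.042, -0.006, 0, 0, 0, 0.22, 1], [-0.042, -0.006, 0, 0, 0, 0.22, 1], [-0.042, -0.006, 0, 0, 0, 0.22, 1], [-0.015, 0, 0, 0, 0, 0, 1], [0, 0, 0, 0, 0, 0, 1]]}}

```text
clock: 14.25
position: [0.4893, -0.0344, 0.0587]
ee_rot: [2.426, -1.976, 0.004]
force: [-3.2, -0.1, 3.4]
width: 0.146
```

Run:
```python
from h import *
clip(108)
```

```text
t 14.25 p [ 0.4893 -0.0344  0.0587] x [ 0.202 -0.979  0.01 ] z [-0.006 -0.012 -1.   ] F [-3.2 -0.1  3.4] w 0.146
radius 0.0462 clip deg 99.3 toolx -78.3 want toolx -77.4
go [-0.046 -0.011  0.004]
```

Emit:
{"api": "play_rows", "payload": {"rows": [[-0.035, -0.005, 0, 0, 0, 0.05, 1], [0, 0, 0, 0, 0, 0, 1], [0, 0, 0, 0, 0, 0, 0], [0, 0, 0, 0, 0, 0, 0], [0, 0, 0, 0, 0, 0, 0]]}}

```text
clock: 14.75
position: [0.4898, -0.0301, 0.0587]
ee_rot: [2.414, -1.99, 0.004]
force: [0.5, 0.0, 0.0]
width: 0.359
```

Emit:
{"api": "play_rows", "payload": {"rows": [[0, 0, -0.1, 0, 0, 0, 0], [0, 0, -0.2, 0, 0, 0, 0], [0, 0, -0.2, 0, 0, 0, 0.5], [0, 0, 0, 0, 0, 0, 1]]}}

```text
clock: 15.15
position: [0.4906, -0.0288, 0.1355]
ee_rot: [2.417, -1.983, 0.003]
force: [-0.0, 0.0, -0.5]
width: 0.372
```

Run:
```python
from h import *
J=(.4564,-.0269,1.604)
b=tow(J,[(.135,0,.11)])[0]
go(b,-np.pi/2)
cv2.imwrite("pics/s7.png",get_image("scene"))
crop(cv2.imread("pics/s7.png"),220,150,140,130,5,"pics/s7c.png")
```

```text
t 15.15 p [ 0.4906 -0.0288  0.1355] x [ 0.195 -0.981  0.011] z [-0.008 -0.012 -1.   ] F [-0.   0.  -0.5] w 0.372
shift m [-0.142   0.0109  0.0241] frac [-0.947  0.073  0.16 ] turn frac [ 0.018 -0.023  0.393] world [-0.0387  0.1368 -0.0255]
```

View pics/s7c.png

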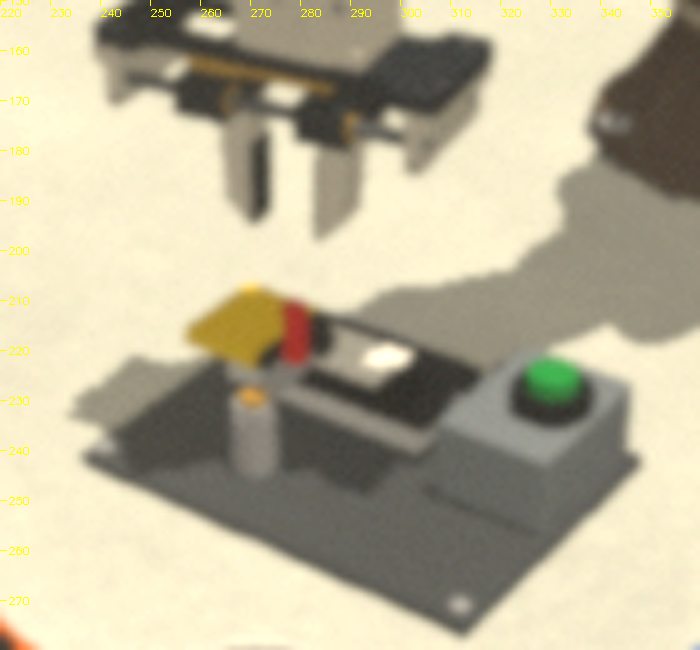

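Emit:
{"api": "play_rows", "payload": {"rows": [[-0.3, 0.02, 0, 0.018, -0.023, 0, 1], [-0.3, 0.02, 0, 0, 0, 0, 1], [-0.3, 0.02, 0, 0, 0, 0, 1], [0, 0, 0.1, 0, 0, 0, 1], [0, 0, 0, 0, 0, 0, 1]]}}

```text
clock: 15.7
position: [0.4525, 0.1081, 0.1155]
ee_rot: [2.433, -1.985, -0.004]
force: [-0.1, -1.0, 0.2]
width: 0.005
```

Run:
```python
from h import *
go([.4519,.109,.08],None)
cv2.imwrite("pics/s8.png",get_image("scene"))
crop(cv2.imread("pics/s8.png"),260,150,110,110,6,"pics/s8c.png")
```

```text
t 15.7 p [0.4525 0.1081 0.1155] x [ 0.201 -0.98  -0.001] z [-0.003  0.    -1.   ] F [-0.1 -1.   0.2] w 0.005
shift m [-0.001   0.0003  0.0355] frac [-0.006  0.002  0.236] turn frac [0. 0. 0.] world [-0.0006  0.0009 -0.0355]
```

View pics/s8c.png

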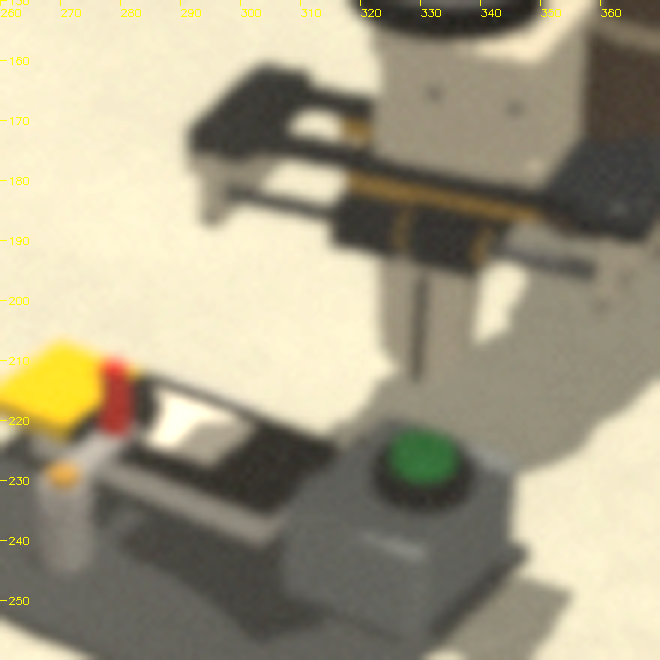

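The closed fingers are centred over the green button at (330,226). The clip lies across the plate and the plate hasn't moved. I'll lower in steps and watch the force.

Emit:
{"api": "play_rows", "payload": {"rows": [[0, 0, 0.13, 0, 0, 0, 1], [0, 0, 0.07, 0, 0, 0, 1], [0, 0, 0, 0, 0, 0, 1]]}}

```text
clock: 16.05
position: [0.4542, 0.1058, 0.0857]
ee_rot: [2.429, -1.991, -0.003]
force: [-0.1, -1.1, 0.6]
width: 0.006
```

Emit:
{"api": "play_rows", "payload": {"rows": [[0, 0, 0.03, 0, 0, 0, 1], [0, 0, 0, 0, 0, 0, 1]]}}

```text
clock: 16.25
position: [0.455, 0.1041, 0.0816]
ee_rot: [2.426, -1.995, -0.002]
force: [-0.0, 0.6, -0.2]
width: 0.003
```

Emit:
{"api": "play_rows", "payload": {"rows": [[0, 0, 0.025, 0, 0, 0, 1], [0, 0, 0, 0, 0, 0, 1]]}}

```text
clock: 16.45
position: [0.4556, 0.1037, 0.0783]
ee_rot: [-2.425, 1.997, 0.001]
force: [-0.5, -0.5, 0.8]
width: 0.005
```

Emit:
{"api": "play_rows", "payload": {"rows": [[-0.04, 0.015, 0.03, 0, 0, 0, 1], [0, 0, 0.02, 0, 0, 0, 1]]}}

```text
clock: 16.65
position: [0.4531, 0.1096, 0.0715]
ee_rot: [-2.423, 1.996, 0.0]
force: [-11.6, 2.4, 42.8]
width: 0.006
```

Emit:
{"api": "play_rows", "payload": {"rows": [[0, 0, 0.025, 0, 0, 0, 1], [0, 0, 0, 0, 0, 0, 1]]}}

```text
clock: 16.85
position: [0.453, 0.1097, 0.072]
ee_rot: [-2.419, 1.995, 0.008]
force: [-7.9, -4.1, 22.4]
width: 0.007
```

Emit:
{"api": "play_rows", "payload": {"rows": [[0, 0, 0.02, 0, 0, 0, 1], [0, 0, 0, 0, 0, 0, 1]]}}

```text
clock: 17.05
position: [0.4528, 0.1097, 0.0723]
ee_rot: [-2.414, 1.994, 0.014]
force: [-3.1, -3.1, 7.8]
width: 0.009
```

Emit:
{"api": "play_rows", "payload": {"rows": [[0, 0, 0.03, 0, 0, 0, 1], [0, 0, 0.02, 0, 0, 0, 1]]}}

```text
clock: 17.25
position: [0.4534, 0.1098, 0.0705]
ee_rot: [-2.407, 1.991, 0.022]
force: [-26.1, -6.2, 93.3]
width: 0.006
```

Run:
```python
from h import *
st()
cv2.imwrite("pics/s9.png",get_image("scene"))
crop(cv2.imread("pics/s9.png"),290,180,70,70,9,"pics/s9c.png")
for z in(.066,.07,.074,.078,.082):
  a=back([px((124,355),(215,170),6)],z)[0];b=back([px((551,373),(220,150),5)],z,"scene")[0];print(z,((a-b)*1000).round(1))
```

```text
t 17.25 p [0.4534 0.1098 0.0705] x [ 0.187 -0.982 -0.022] z [ 0.     0.022 -1.   ] F [-26.1  -6.2  93.3] w 0.006
0.066 [14.7 12.4  0. ]
0.07 [9.3 8.7 0. ]
0.074 [4.  4.9 0. ]
0.078 [-1.4  1.2  0. ]
0.082 [-6.7 -2.5  0. ]
```

View pics/s9c.png

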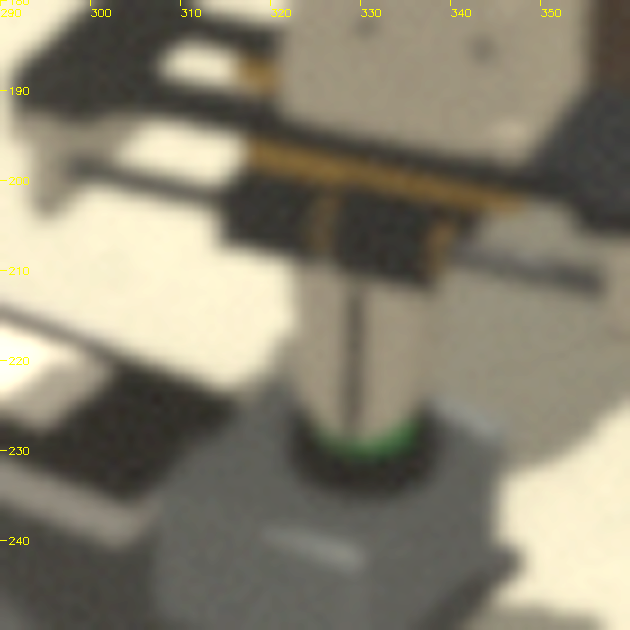

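The triangulated button top is at about z = 0.078, and the fingers bottomed out at about 0.0715. That matches the 6 mm travel, so the button went right down. I'll back off now.

Emit:
{"api": "play_rows", "payload": {"rows": [[0, 0, -0.04, 0, 0, 0, 1], [0, 0, -0.15, 0, 0, 0, 1], [0, 0, -0.25, 0, 0, 0, 1], [0, 0, 0, 0, 0, 0, 1]]}}

```text
clock: 17.7
position: [0.4523, 0.1088, 0.1397]
ee_rot: [-2.405, 1.991, 0.027]
force: [0.2, 0.3, 0.1]
width: 0.004
```

Run:
```python
from h import *
cv2.imwrite("pics/t9.png",get_image("top"))
crop(cv2.imread("pics/t9.png"),215,170,120,100,6,"pics/t9c.png")
b=np.radians(200+91.9-106);g=P+.045*np.array([np.cos(b),np.sin(b)])
go([*g,.12],np.radians(-84))
```

```text
t 17.75 p [0.4511 0.1093 0.138 ] x [ 0.188 -0.982 -0.026] z [-0.003  0.026 -1.   ] F [ 0.3  0.2 -0.1] w 0.006
shift m [ 0.1434 -0.0119  0.0144] frac [ 0.956 -0.079  0.096] turn frac [-0.001  0.052  0.168] world [ 0.0385 -0.1382 -0.018 ]
```

View pics/t9c.png

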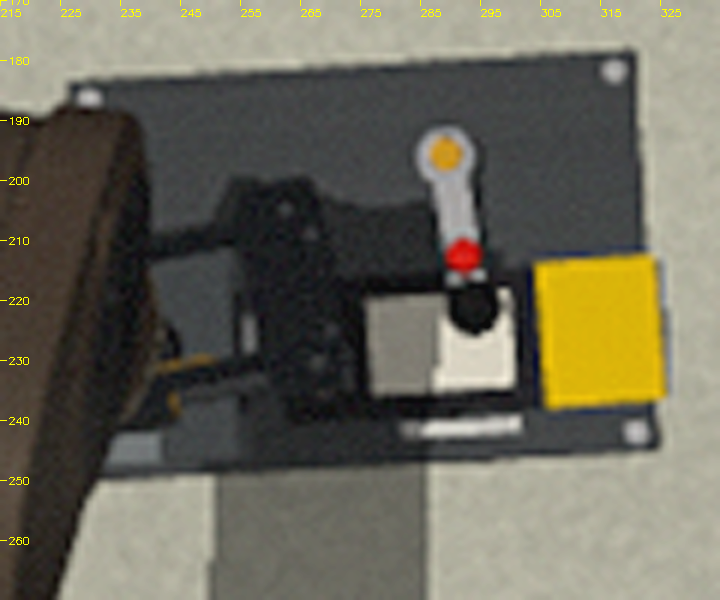

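Run:
```python
from h import *
w=back([px((463,256),(215,170),6)],.085)[0];d=w[:2]-P;print(w,np.linalg.norm(d),200+91.9-np.degrees(np.arctan2(d[1],d[0]))%360)
```

```text
[ 0.489067   -0.03013125  0.085     ] 0.04570649920935722 104.57020681037469
```

Emit:
{"api": "play_rows", "payload": {"rows": [[0.3, -0.025, 0, 0, 0.05, 0.16, 0], [0.3, -0.025, 0, 0, 0, 0, 0], [0.3, -0.025, 0, 0, 0, 0, 0], [0, 0, 0.1, 0, 0, 0, 0], [0, 0, 0, 0, 0, 0, 0]]}}

```text
clock: 18.25
position: [0.4793, -0.0228, 0.1171]
ee_rot: [2.344, -2.089, -0.006]
force: [-1.1, 0.5, -0.9]
width: 0.393
```

Run:
```python
from h import *
b=np.radians(200+91.9-104);g=P+.045*np.array([np.cos(b),np.sin(b)])
go([*g,.1],np.radians(-82))
```

```text
t 18.25 p [ 0.4793 -0.0228  0.1171] x [ 0.114 -0.993 -0.002] z [-0.004  0.001 -1.   ] F [-1.1  0.5 -0.9] w 0.393
shift m [ 0.0089 -0.0096  0.0171] frac [ 0.059 -0.064  0.114] turn frac [ 0.008  0.003 -0.05 ] world [ 0.0105 -0.0077 -0.0171]
```

Emit:
{"api": "play_rows", "payload": {"rows": [[0.06, -0.06, 0.05, 0.008, 0, -0.05, -0.1], [0, 0, 0, 0, 0, 0, -0.1], [0, 0, 0, 0, 0, 0, -0.1]]}}

```text
clock: 18.55
position: [0.4876, -0.0291, 0.1081]
ee_rot: [2.371, -2.059, -0.007]
force: [-1.1, -0.6, 0.5]
width: 0.545
```

Run:
```python
from h import *
go([.4893,-.0303,.058],np.radians(-82))
```

```text
t 18.55 p [ 0.4876 -0.0291  0.1081] x [ 0.14  -0.99  -0.003] z [-0.004  0.002 -1.   ] F [-1.1 -0.6  0.5] w 0.545
shift m [ 0.0016 -0.0017  0.0501] frac [ 0.011 -0.011  0.334] turn frac [0.008 0.005 0.002] world [ 0.0017 -0.0012 -0.0501]
```

Emit:
{"api": "play_rows", "payload": {"rows": [[0.01, -0.01, 0.14, 0.008, 0.005, 0, -0.1], [0, 0, 0.14, 0, 0, 0, -0.1], [0, 0, 0.05, 0, 0, 0, -0.1], [0, 0, 0, 0, 0, 0, -0.1]]}}

```text
clock: 18.95
position: [0.4889, -0.026, 0.0584]
ee_rot: [-2.375, 2.054, 0.002]
force: [0.6, -0.2, 0.5]
width: 0.549
```

Run:
```python
from h import *
go([.4893,-.0303,.058],np.radians(-82))
```

```text
t 18.95 p [ 0.4889 -0.026   0.0584] x [ 0.144 -0.99  -0.002] z [ 0.     0.002 -1.   ] F [ 0.6 -0.2  0.5] w 0.549
shift m [0.0043 0.0002 0.0004] frac [0.029 0.002 0.003] turn frac [-0.001  0.004  0.009] world [ 0.0004 -0.0043 -0.0004]
```

Emit:
{"api": "play_rows", "payload": {"rows": [[0.029, 0, 0, 0, 0, 0, 1], [0, 0, 0, 0, 0, 0, 1], [0, 0, 0, 0, 0, 0, 1], [0, 0, 0, 0, 0, 0, 1], [0, 0, 0, 0, 0, 0, 1]], "force": 15}}

```text
clock: 19.45
position: [0.4909, -0.03, 0.0611]
ee_rot: [-2.373, 2.052, -0.001]
force: [0.5, 0.5, -0.3]
width: 0.164
```

Run:
```python
from h import *
clip(104.6)
```

```text
t 19.45 p [ 0.4909 -0.03    0.0611] x [ 0.145 -0.99  -0.002] z [ 0.003  0.003 -1.   ] F [ 0.5  0.5 -0.3] w 0.164
radius 0.0439 clip deg 104.4 toolx -81.7 want toolx -82.5
go [-0.001  0.007  0.021]
```

Emit:
{"api": "play_rows", "payload": {"rows": [[0, 0, 0.01, 0, 0, 0, 1], [0.042, -0.003, 0, 0, 0, -0.27, 1], [0.042, -0.003, 0, 0, 0, -0.27, 1], [0.042, -0.003, 0, 0, 0, -0.27, 1], [0, 0, 0, 0, 0, 0, 1]]}}

```text
clock: 19.95
position: [0.497, -0.0464, 0.0605]
ee_rot: [-2.747, 1.511, 0.001]
force: [1.9, -2.9, -4.0]
width: 0.148
```

Run:
```python
from h import *
clip(50)
```

```text
t 19.95 p [ 0.497  -0.0464  0.0605] x [ 0.535 -0.845 -0.004] z [ 0.003  0.006 -1.   ] F [ 1.9 -2.9 -4. ] w 0.148
radius 0.0434 clip deg 81.3 toolx -57.6 want toolx -59.4
go [ 0.157 -0.028  0.016]
```

Emit:
{"api": "play_rows", "payload": {"rows": [[0.042, 0, 0.005, 0, 0, -0.25, 1], [0.042, 0, 0, 0, 0, -0.27, 1], [0.042, 0, 0, 0, 0, -0.27, 1], [0.042, 0, 0, 0, 0, -0.27, 1], [0, 0, 0, 0, 0, 0, 1]]}}

```text
clock: 20.45
position: [0.5134, -0.0617, 0.0603]
ee_rot: [-3.043, 0.738, 0.004]
force: [0.1, 0.2, 0.7]
width: 0.148
```

Run:
```python
from h import *
clip(25)
```

```text
t 20.45 p [ 0.5134 -0.0617  0.0603] x [ 0.889 -0.458 -0.005] z [ 0.     0.011 -1.   ] F [0.1 0.2 0.7] w 0.148
radius 0.0429 clip deg 51.3 toolx -27.3 want toolx -29.4
go [ 0.133 -0.012  0.015]
```

Emit:
{"api": "play_rows", "payload": {"rows": [[0.042, 0, 0.005, 0, 0, -0.25, 1], [0.042, 0, 0, 0, 0, -0.27, 1], [0.042, 0, 0, 0, 0, -0.27, 1], [0.042, 0, 0, 0, 0, -0.27, 1], [0, 0, 0, 0, 0, 0, 1]]}}

```text
clock: 20.95
position: [0.5352, -0.0666, 0.0603]
ee_rot: [-3.127, -0.061, 0.006]
force: [-0.8, -0.5, 3.2]
width: 0.145
```

Run:
```python
from h import *
clip(0)
```

```text
t 20.95 p [ 0.5352 -0.0666  0.0603] x [ 0.999  0.039 -0.004] z [-0.004  0.014 -1.   ] F [-0.8 -0.5  3.2] w 0.145
radius 0.0423 clip deg 20.8 toolx 2.2 want toolx 1.1
go [0.107 0.001 0.015]
```

Emit:
{"api": "play_rows", "payload": {"rows": [[0.04, 0, 0, 0, 0, -0.24, 1], [0.04, 0, 0, 0, 0, -0.24, 1], [0.03, 0, 0, 0, 0, -0.15, 1], [0, 0, 0, 0, 0, 0, 1]]}}

```text
clock: 21.35
position: [0.548, -0.0641, 0.0603]
ee_rot: [-3.084, -0.513, 0.011]
force: [-0.3, -0.6, 4.9]
width: 0.146
```

Run:
```python
from h import *
clip(0)
```

```text
t 21.35 p [ 0.548  -0.0641  0.0603] x [ 0.946  0.324 -0.005] z [-0.01   0.014 -1.   ] F [-0.3 -0.6  4.9] w 0.146
radius 0.042 clip deg 3.0 toolx 18.9 want toolx 18.9
go [0.016 0.02  0.015]
```

Emit:
{"api": "play_rows", "payload": {"rows": [[0.025, 0, 0, 0, 0, 0, 1], [0, 0, 0, 0, 0, 0, -0.2], [0, 0, 0, 0, 0, 0, -0.2], [0, 0, 0, 0, 0, 0, -0.2], [0, 0, 0, 0, 0, 0, -0.2]]}}

```text
clock: 21.85
position: [0.5487, -0.0633, 0.0594]
ee_rot: [-3.091, -0.472, 0.018]
force: [-0.2, 0.0, 1.0]
width: 0.443
```

Emit:
{"api": "play_rows", "payload": {"rows": [[0, 0, -0.1, 0, 0, 0, -0.2], [0, 0, -0.2, 0, 0, 0, -0.2], [0, 0, -0.2, 0, 0, 0, -0.2], [0, 0, 0, 0, 0, 0, -0.4]]}}

```text
clock: 22.25
position: [0.5493, -0.0636, 0.1357]
ee_rot: [-3.091, -0.465, 0.021]
force: [1.5, -0.4, -0.1]
width: 0.646
```

Run:
```python
from h import *
cv2.imwrite("pics/s10.png",get_image("scene"));cv2.imwrite("pics/t10.png",get_image("top"))
crop(cv2.imread("pics/s10.png"),220,150,140,130,5,"pics/s10c.png")
crop(cv2.imread("pics/t10.png"),215,170,120,100,6,"pics/t10c.png")
st()
```

```text
t 22.35 p [ 0.5473 -0.0631  0.1327] x [ 0.955  0.295 -0.015] z [-0.02   0.013 -1.   ] F [ 0.4 -0.1  0. ] w 0.688
```

View pics/s10c.png

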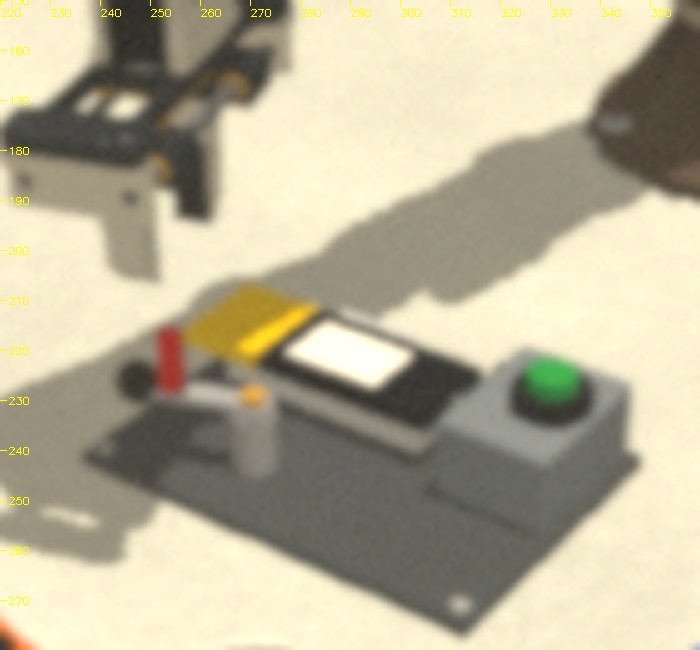

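View pics/t10c.png

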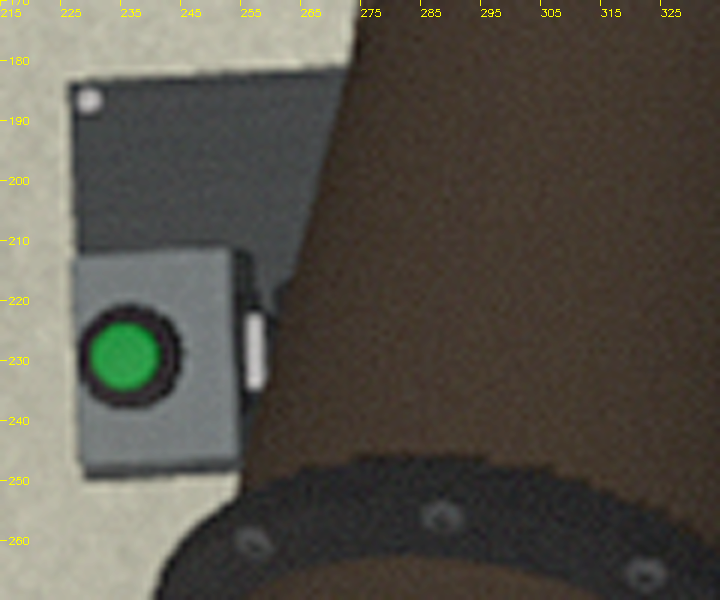

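Run:
```python
from h import *
go([.456,.029,.115],np.radians(2.5))
```

```text
t 22.35 p [ 0.5473 -0.0631  0.1327] x [ 0.955  0.295 -0.015] z [-0.02   0.013 -1.   ] F [ 0.4 -0.1  0. ] w 0.688
shift m [-0.0598 -0.1146  0.0207] frac [-0.399 -0.764  0.138] turn frac [-0.033  0.035  0.512] world [-0.0913  0.0921 -0.0177]
```

Emit:
{"api": "play_rows", "payload": {"rows": [[0, 0, 0, -0.03, 0.03, 0.26, -0.7], [0, 0, 0, 0, 0, 0.26, -0.8], [-0.18, -0.22, 0.02, 0, 0, 0, -0.8], [-0.18, -0.22, 0.04, 0, 0, 0, -0.8], [-0.16, -0.2, 0.04, 0, 0, 0, -0.8]]}}

```text
clock: 22.85
position: [0.4649, 0.0286, 0.1127]
ee_rot: [3.14, 0.028, -0.006]
force: [0.2, 1.1, 0.1]
width: 0.897
```

Run:
```python
from h import *
go([.456,.029,.07],np.radians(2.5))
```

```text
t 22.85 p [0.4649 0.0286 0.1127] x [ 1.     0.018 -0.004] z [-0.004 -0.002 -1.   ] F [0.2 1.1 0.1] w 0.897
shift m [-0.0087 -0.0007  0.0428] frac [-0.058 -0.005  0.285] turn frac [ 0.004  0.008 -0.051] world [-0.0089  0.0004 -0.0427]
```

Emit:
{"api": "play_rows", "payload": {"rows": [[-0.06, 0, 0.1, 0.004, 0.008, -0.05, -0.8], [0, 0, 0.12, 0, 0, 0, -0.8], [0, 0, 0.05, 0, 0, 0, -0.8], [0, 0, 0, 0, 0, 0, -0.8]]}}

```text
clock: 23.25
position: [0.4477, 0.0337, 0.0669]
ee_rot: [-3.14, -0.08, 0.015]
force: [0.1, -0.7, 0.1]
width: 0.898
```

Run:
```python
from h import *
go([.456,.029,.021],np.radians(2.5))
cv2.imwrite("pics/s11.png",get_image("scene"))
crop(cv2.imread("pics/s11.png"),220,130,140,130,5,"pics/s11c.png")
```

```text
t 23.25 p [0.4477 0.0337 0.0669] x [ 0.999  0.051 -0.01 ] z [-0.01   0.001 -1.   ] F [ 0.1 -0.7  0.1] w 0.898
shift m [0.0085 0.0052 0.0459] frac [0.057 0.035 0.306] turn frac [-0.002  0.02   0.015] world [ 0.0083 -0.0047 -0.0459]
```

View pics/s11c.png

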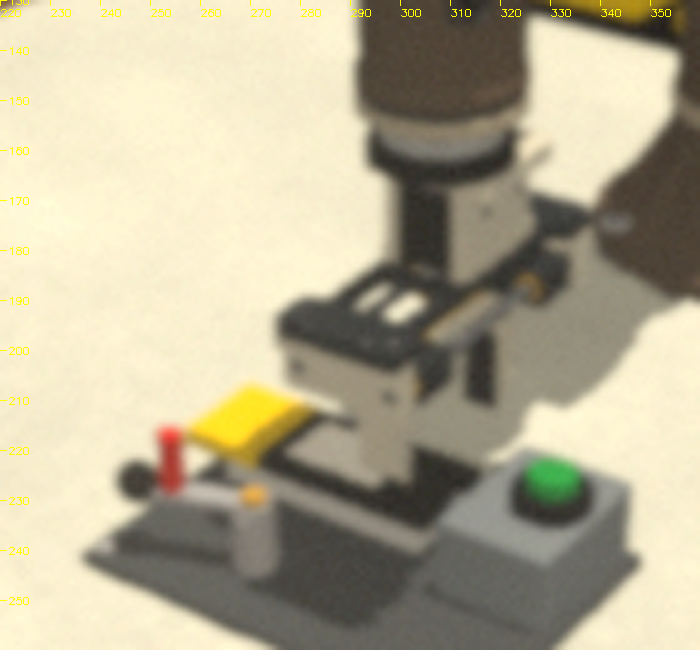

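Emit:
{"api": "play_rows", "payload": {"rows": [[0.057, 0.035, 0, 0, 0.02, 0, -0.8], [0, 0, 0, 0, 0, 0, -0.8]]}}

```text
clock: 23.5
position: [0.4587, 0.0278, 0.0679]
ee_rot: [-3.14, -0.078, -0.004]
force: [0.5, 0.2, -0.1]
width: 0.901
```

Run:
```python
from h import *
go([.456,.029,.021],np.radians(2.5))
```

```text
t 23.5 p [0.4587 0.0278 0.0679] x [0.999 0.05  0.003] z [ 0.003  0.001 -1.   ] F [ 0.5  0.2 -0.1] w 0.901
shift m [-0.0027 -0.0013  0.0469] frac [-0.018 -0.008  0.313] turn frac [-0.001 -0.006  0.012] world [-0.0027  0.0012 -0.0469]
```

Emit:
{"api": "play_rows", "payload": {"rows": [[-0.01, 0, 0.1, 0, -0.006, 0, -0.8], [0, 0, 0.12, 0, 0, 0, -0.8], [0, 0, 0.08, 0, 0, 0, -0.8], [0, 0, 0, 0, 0, 0, -0.8]]}}

```text
clock: 23.9
position: [0.4617, 0.0265, 0.024]
ee_rot: [-3.139, -0.072, -0.011]
force: [-0.1, -0.6, 0.5]
width: 0.9
```

Run:
```python
from h import *
go([.457,.029,.021],np.radians(2.5))
```

```text
t 23.9 p [0.4617 0.0265 0.024 ] x [0.999 0.046 0.007] z [ 0.007  0.002 -1.   ] F [-0.1 -0.6  0.5] w 0.9
shift m [-0.0046 -0.0027  0.003 ] frac [-0.031 -0.018  0.02 ] turn frac [-0.003 -0.014  0.005] world [-0.0047  0.0025 -0.003 ]
```

Emit:
{"api": "play_rows", "payload": {"rows": [[-0.02, -0.015, 0.02, 0, -0.014, 0, -0.8], [0, 0, 0.005, 0, 0, 0, -0.4], [0, 0, 0, 0, 0, 0, 1], [0, 0, 0, 0, 0, 0, 1], [0, 0, 0, 0, 0, 0, 1]], "force": 45}}

```text
clock: 24.4
position: [0.4601, 0.0286, 0.0223]
ee_rot: [-3.139, -0.071, -0.004]
force: [-0.2, -0.7, 0.0]
width: 0.653
```

Emit:
{"api": "play_rows", "payload": {"rows": [[0, 0, 0, 0, 0, 0, 1], [0, 0, 0, 0, 0, 0, 1]]}}

```text
clock: 24.6
position: [0.4601, 0.0286, 0.0225]
ee_rot: [-3.139, -0.071, -0.005]
force: [-0.0, 0.5, -1.6]
width: 0.647
```

Run:
```python
from h import *
go([.457,.029,.021],np.radians(2.5))
```

```text
t 24.6 p [0.4601 0.0286 0.0225] x [0.999 0.045 0.003] z [ 0.003  0.002 -1.   ] F [-0.   0.5 -1.6] w 0.647
shift m [-0.0031 -0.0005  0.0015] frac [-0.021 -0.003  0.01 ] turn frac [-0.004 -0.006  0.003] world [-0.0031  0.0004 -0.0015]
```

Emit:
{"api": "play_rows", "payload": {"rows": [[0, 0, -0.08, 0, 0, 0, 1], [0, 0, -0.2, 0, 0, 0, 1], [0, 0, -0.25, 0, 0, 0, 1], [0, 0, -0.25, 0, 0, 0, 1], [0, 0, 0, 0, 0, 0, 1]]}}

```text
clock: 25.1
position: [0.4588, 0.0275, 0.1457]
ee_rot: [-3.14, -0.068, -0.0]
force: [0.4, 0.1, -2.1]
width: 0.648
```

Run:
```python
from h import *
cv2.imwrite("pics/s12.png",get_image("scene"))
crop(cv2.imread("pics/s12.png"),220,110,140,140,5,"pics/s12c.png")
Rp=(.6189,-.3112,-.240)
# tcp when plate is fully in: plate centre local x=-.0325 ; tcp further -.06
print(tow(Rp,[(-.0345-.061,0,0),(-.0345-.061-.13,0,0)]))
go(tow(Rp,[(-.0345-.061-.13,0,.12)])[0],-.240+np.pi/2)
```

```text
[[ 0.52613722 -0.2884994   0.        ]
 [ 0.39986329 -0.25759806  0.        ]]
t 25.15 p [0.4578 0.0276 0.1438] x [ 0.999  0.044 -0.002] z [-0.002  0.001 -1.   ] F [ 0.1  0.4 -1.5] w 0.653
shift m [-0.0704  0.2824  0.0237] frac [-0.469  1.883  0.158] turn frac [-4.000e-03  2.000e-03 -2.574e+00] world [-0.0579 -0.2852 -0.0238]
```

View pics/s12c.png

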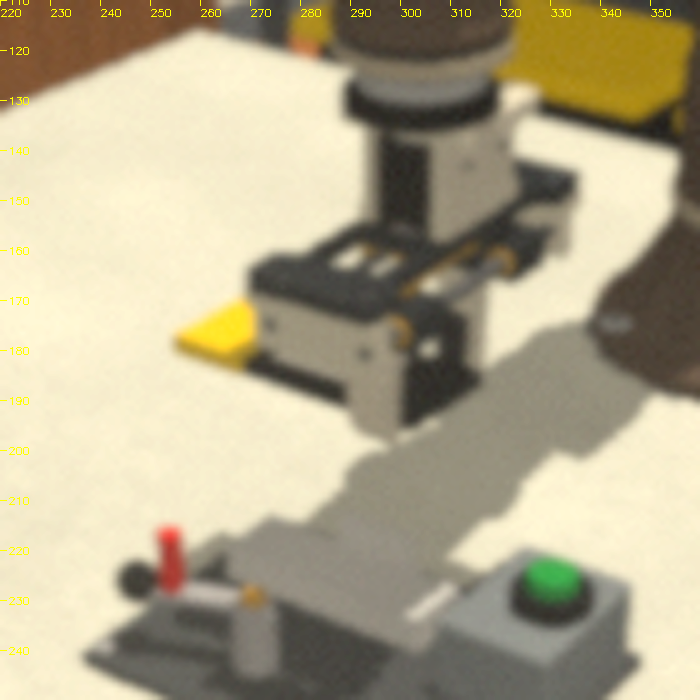

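Emit:
{"api": "play_rows", "payload": {"rows": [[0, 0.15, 0, 0, 0, -0.28, 1], [-0.05, 0.2, 0, 0, 0, -0.28, 1], [-0.15, 0.2, 0, 0, 0, -0.28, 1], [-0.2, 0.15, 0, 0, 0, -0.28, 1], [-0.2, 0.1, 0, 0, 0, -0.28, 1]]}}

```text
clock: 25.65
position: [0.412, -0.124, 0.1409]
ee_rot: [-2.903, -1.191, 0.007]
force: [0.7, -0.5, -2.4]
width: 0.646
```

Run:
```python
from h import *
go([.3999,-.2576,.12],-.240+np.pi/2)
```

```text
t 25.65 p [ 0.412  -0.124   0.1409] x [ 0.712  0.702 -0.002] z [-0.006  0.002 -1.   ] F [ 0.7 -0.5 -2.4] w 0.646
shift m [-0.1024  0.0867  0.0206] frac [-0.683  0.578  0.138] turn frac [-0.012  0.002 -1.104] world [-0.0121 -0.1336 -0.0209]
```

Emit:
{"api": "play_rows", "payload": {"rows": [[-0.18, 0.15, 0, 0, 0, -0.28, 1], [-0.22, 0.12, 0, 0, 0, -0.28, 1], [-0.22, 0.1, 0, 0, 0, -0.28, 1], [-0.15, 0.03, 0.05, 0, 0, -0.27, 1], [0, 0, 0.05, 0, 0, 0, 1]]}}

```text
clock: 26.15
position: [0.3882, -0.2574, 0.1216]
ee_rot: [-2.457, -1.939, 0.013]
force: [0.3, 0.4, -1.1]
width: 0.653
```

Run:
```python
from h import *
go([.3999,-.2576,.12],-.240+np.pi/2)
```

```text
t 26.15 p [ 0.3882 -0.2574  0.1216] x [0.232 0.973 0.001] z [-0.013  0.004 -1.   ] F [ 0.3  0.4 -1.1] w 0.653
shift m [0.0025 0.0114 0.0015] frac [0.017 0.076 0.01 ] turn frac [-0.028 -0.001  0.011] world [ 0.0117 -0.0002 -0.0016]
```

Emit:
{"api": "play_rows", "payload": {"rows": [[0.015, 0.03, 0.15, -0.028, 0, 0.01, 1], [0, 0, 0.2, 0, 0, 0, 1], [0, 0, 0.15, 0, 0, 0, 1], [0, 0, 0, 0, 0, 0, 1]]}}

```text
clock: 26.55
position: [0.3899, -0.2535, 0.0407]
ee_rot: [-2.476, -1.924, 0.002]
force: [-0.5, -0.3, -1.6]
width: 0.652
```

Run:
```python
from h import *
go([.3999,-.2576,.025],-.240+np.pi/2)
cv2.imwrite("pics/s13.png",get_image("scene"));cv2.imwrite("pics/t13.png",get_image("top"))
crop(cv2.imread("pics/s13.png"),150,130,120,110,6,"pics/s13c.png")
crop(cv2.imread("pics/t13.png"),360,125,90,110,6,"pics/t13c.png")
```

```text
t 26.55 p [ 0.3899 -0.2535  0.0407] x [0.247 0.969 0.003] z [-0.005  0.004 -1.   ] F [-0.5 -0.3 -1.6] w 0.652
shift m [-0.0016  0.0108  0.0157] frac [-0.011  0.072  0.105] turn frac [-0.011 -0.005 -0.019] world [ 0.01   -0.0041 -0.0157]
```

View pics/s13c.png

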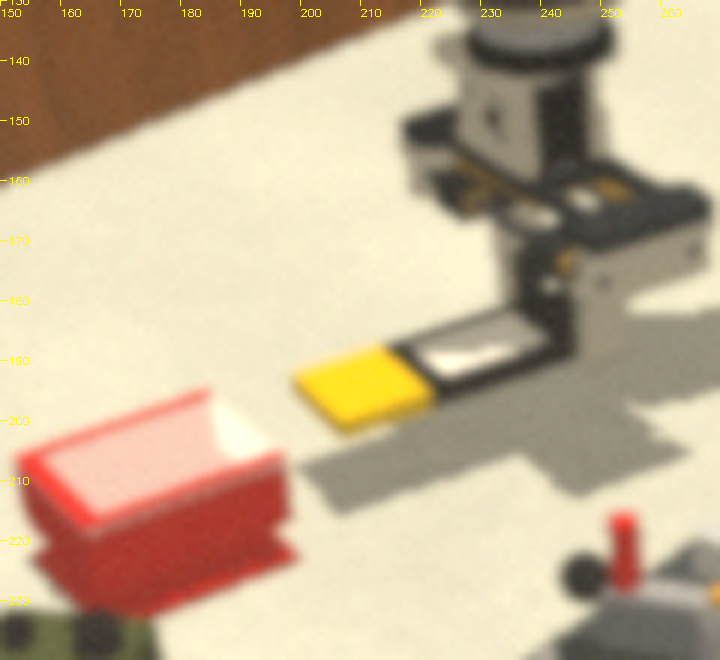

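View pics/t13c.png

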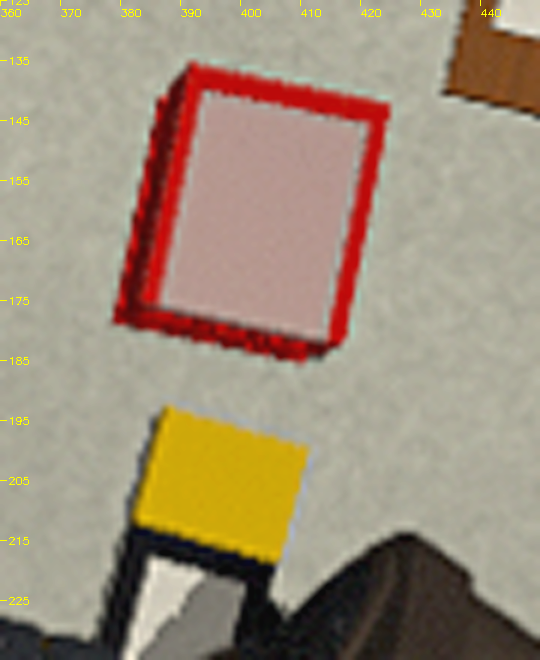

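Run:
```python
from h import *
A=px([(168,406),(308,448),(133,522),(275,562)],(360,125),6);B=px([(347,428),(295,378),(435,393),(383,346)],(150,130),6)
W=[]
for a,b in zip(A,B):
    def f(X): return np.r_[proj([X],"top")[0]-a,proj([X],"scene")[0]-b]
    r=least_squares(f,[.5,-.25,.06]);W.append(r.x);print(r.x.round(4),r.fun.round(1))
W=np.array(W)
Rp=np.array((.6189,-.3112,-.240));c,s=np.cos(Rp[2]),np.sin(Rp[2])
for w in W: d=w[:2]-Rp[:2];print("pocket local",(c*d[0]+s*d[1]).round(4),(-s*d[0]+c*d[1]).round(4))
p,e=fit([(.08,.03,.06),(.08,-.03,.06),(.03,.03,.06),(.03,-.03,.06)],A,(.45,-.25,-.24)); print("top fit",p,e.tolist())
```

```text
[ 0.535  -0.2682  0.054 ] [-0.5  0.5 -0.8 -0.1]
[ 0.5167 -0.3248  0.055 ] [-0.3  0.3 -0.5 -0.1]
[ 0.4877 -0.2519  0.0576] [-0.2  0.1 -0.3 -0. ]
[ 0.47   -0.3084  0.0584] [-0.2  0.2 -0.4 -0.1]
pocket local -0.0917 0.0219
pocket local -0.096 -0.0375
pocket local -0.1415 0.0264
pocket local -0.1453 -0.0327
top fit [ 0.45043091 -0.27095529 -0.31691745] [[-0.3, -0.1], [0.1, -0.1], [0.0, -0.1], [0.1, 0.3]]
```

Emit:
{"api": "play_rows", "payload": {"rows": [[0, 0, 0, -0.1, 0, -0.15, 1], [0.0, 0, 0.05, 0, 0, 0, 1], [0, 0, 0.04, 0, 0, 0, 1], [0, 0, 0, 0, 0, 0, 1]]}}

```text
clock: 27.05
position: [0.3948, -0.2545, 0.0318]
ee_rot: [2.377, 1.992, 0.052]
force: [-0.3, -0.5, -0.9]
width: 0.65
```

Run:
```python
from h import *
st()
cv2.imwrite("pics/s14.png",get_image("scene"));cv2.imwrite("pics/t14.png",get_image("top"))
crop(cv2.imread("pics/s14.png"),150,160,120,80,6,"pics/s14c.png")
crop(cv2.imread("pics/t14.png"),360,125,90,110,6,"pics/t14c.png")
```

```text
t 27.05 p [ 0.3948 -0.2545  0.0318] x [ 0.175  0.985 -0.   ] z [ 0.052 -0.01  -0.999] F [-0.3 -0.5 -0.9] w 0.65
```

View pics/s14c.png

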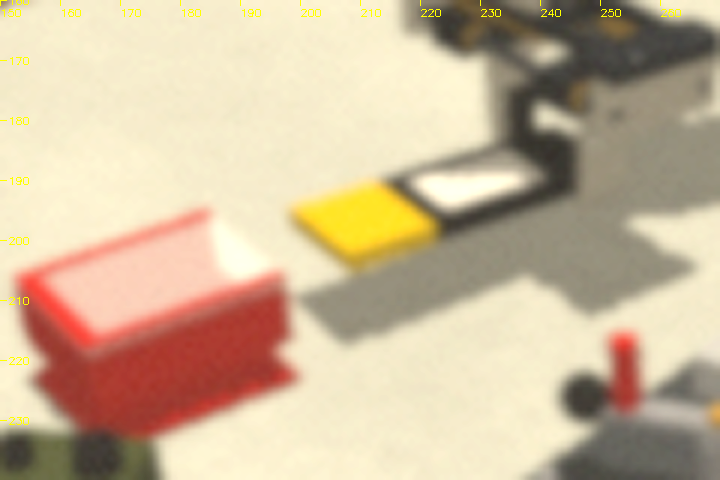

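View pics/t14c.png

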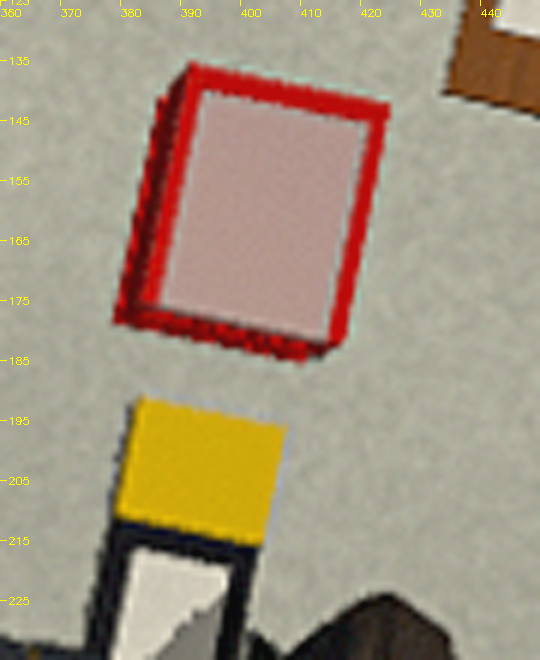

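```bash
cat >> h.py <<'E'
RP=np.array((.6189,-.3112,-.240))
def loc(w):
    c,s=np.cos(RP[2]),np.sin(RP[2]);d=np.asarray(w)[:2]-RP[:2];return np.array([c*d[0]+s*d[1],-s*d[0]+c*d[1]]).round(4)
def tri(A,B):
  W=[]
  for a,b in zip(A,B):
    r=least_squares(lambda X:np.r_[proj([X],"top")[0]-a,proj([X],"scene")[0]-b],[.5,-.25,.06]);W.append(r.x);print(r.x.round(4),r.fun.round(1),"loc",loc(r.x))
  return np.array(W)
E
python3 - <<'E'
from h import *
A=px([(138,397),(287,428),(115,518),(263,547)],(360,125),6);B=px([(355,263),(292,212),(440,228),(378,180)],(150,160),6)
W=tri(A,B)
p,e=fit([(.08,.03,.05),(.08,-.03,.05),(.03,.03,.05),(.03,-.03,.05)],A,(.45,-.25,-.24)); print("top fit",p,e.tolist(),loc(p))
print(loc(observe()["position"]))
E
```

```text
[ 0.5396 -0.2569  0.0515] [-0.4  0.4 -0.6 -0.1] loc [-0.0899  0.0339]
[ 0.5255 -0.3173  0.0533] [-0.2  0.2 -0.4 -0.1] loc [-0.0893 -0.0281]
[ 0.4901 -0.246   0.052 ] [-0.1  0.1 -0.1 -0. ] loc [-0.1406  0.0327]
[ 0.4766 -0.3052  0.0541] [-0.1  0.1 -0.2 -0. ] loc [-0.1396 -0.028 ]
top fit [ 0.45509227 -0.27008111 -0.2285384 ] [[0.3, 0.4], [-0.5, 0.1], [0.4, -0.3], [-0.2, -0.1]] [-0.1689  0.001 ]
[-0.2308  0.0017]
```

Run:
```python
from h import *
go(tow(RP,[(-.2308,0,.0255)])[0])
go(tow(RP,[(-.170,0,.0255)])[0])
go(tow(RP,[(-.0975,0,.0255)])[0])
```

```text
t 27.15 p [ 0.3951 -0.2547  0.0321] x [ 0.174  0.985 -0.001] z [ 0.052 -0.01  -0.999] F [ 0.2 -0.2 -0.8] w 0.652
shift m [-0.0017 -0.0005  0.0066] frac [-0.011 -0.003  0.044] turn frac [0. 0. 0.] world [-0.0004 -0.0016 -0.0066]
t 27.15 p [ 0.3951 -0.2547  0.0321] x [ 0.174  0.985 -0.001] z [ 0.052 -0.01  -0.999] F [ 0.2 -0.2 -0.8] w 0.652
shift m [-0.0056  0.0601  0.0098] frac [-0.038  0.401  0.066] turn frac [0. 0. 0.] world [ 0.0586 -0.0161 -0.0066]
t 27.15 p [ 0.3951 -0.2547  0.0321] x [ 0.174  0.985 -0.001] z [ 0.052 -0.01  -0.999] F [ 0.2 -0.2 -0.8] w 0.652
shift m [-0.0103  0.1323  0.0137] frac [-0.069  0.882  0.091] turn frac [0. 0. 0.] world [ 0.1291 -0.0333 -0.0066]
```

Emit:
{"api": "play_rows", "payload": {"rows": [[-0.01, 0, 0.044, 0, 0, 0, 1], [-0.006, 0.1, 0.005, 0, 0, 0, 1], [-0.006, 0.1, 0.005, 0, 0, 0, 1], [-0.006, 0.1, 0.005, 0, 0, 0, 1], [0, 0, 0, 0, 0, 0, 1]]}}

```text
clock: 27.65
position: [0.4411, -0.2677, 0.0243]
ee_rot: [2.378, 1.99, 0.051]
force: [-0.3, -0.6, -1.6]
width: 0.646
```

Run:
```python
from h import *
cv2.imwrite("pics/s15.png",get_image("scene"));cv2.imwrite("pics/t15.png",get_image("top"))
crop(cv2.imread("pics/s15.png"),150,160,120,80,6,"pics/s15c.png")
crop(cv2.imread("pics/t15.png"),360,125,90,110,6,"pics/t15c.png")
print(loc(observe()["position"]))
go(tow(RP,[(-.0975,0,.0255)])[0])
```

```text
[-0.1859  0.    ]
t 27.75 p [ 0.4383 -0.267   0.024 ] x [ 0.177  0.984 -0.   ] z [ 0.048 -0.009 -0.999] F [-0.   0.6 -2.6] w 0.653
shift m [-0.0055  0.0882  0.0028] frac [-0.036  0.588  0.019] turn frac [0. 0. 0.] world [ 0.0859 -0.021   0.0015]
```

View pics/s15c.png

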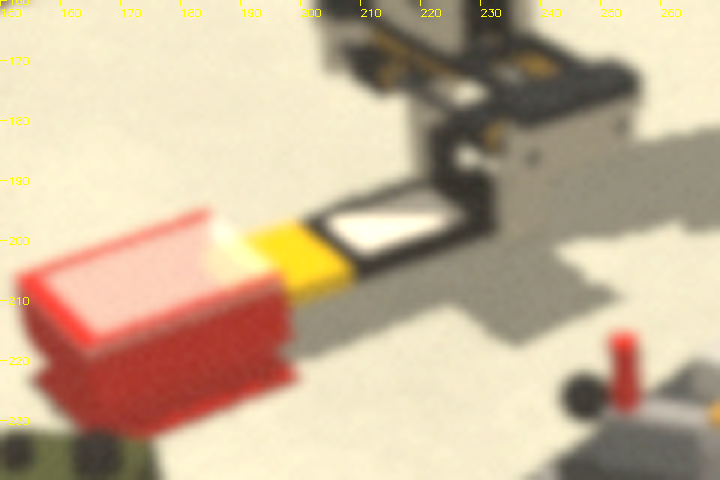

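View pics/t15c.png

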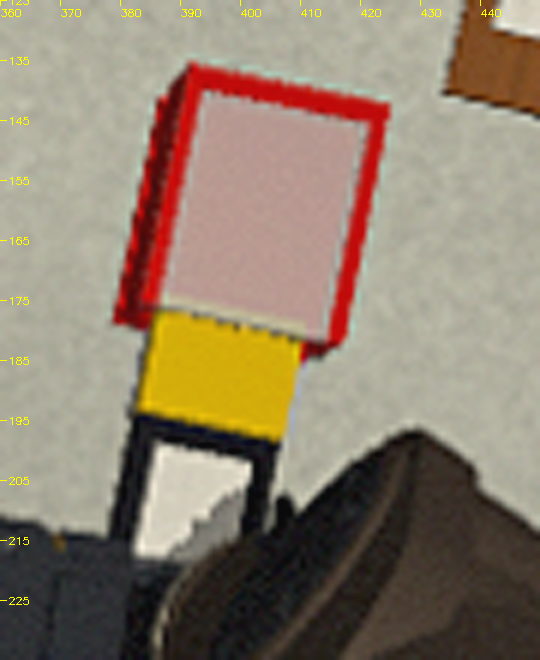

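Emit:
{"api": "play_rows", "payload": {"rows": [[-0.008, 0.1, 0.004, 0, 0, 0, 1], [-0.008, 0.1, 0.004, 0, 0, 0, 1], [-0.008, 0.1, 0.004, 0, 0, 0, 1], [0, 0, 0, 0, 0, 0, 1]]}}

```text
clock: 28.15
position: [0.4778, -0.2779, 0.0231]
ee_rot: [2.388, 1.991, 0.045]
force: [-0.6, -0.1, -1.4]
width: 0.649
```

Run:
```python
from h import *
print(loc(observe()["position"]))
go(tow(RP,[(-.0975,0,.0255)])[0])
```

```text
[-0.145  -0.0012]
t 28.15 p [ 0.4778 -0.2779  0.0231] x [0.18  0.984 0.001] z [ 0.043 -0.007 -0.999] F [-0.6 -0.1 -1.4] w 0.649
shift m [-0.0016  0.0475 -0.0003] frac [-0.011  0.317 -0.002] turn frac [0. 0. 0.] world [ 0.0464 -0.0101  0.0024]
```

Emit:
{"api": "play_rows", "payload": {"rows": [[-0.003, 0.1, -0.005, 0, 0, 0, 1], [-0.003, 0.1, 0, 0, 0, 0, 1], [0, 0.06, 0, 0, 0, 0, 1], [0, 0, 0, 0, 0, 0, 1]]}}

```text
clock: 28.55
position: [0.5104, -0.2849, 0.0242]
ee_rot: [2.395, 1.992, 0.04]
force: [0.3, 0.4, -2.2]
width: 0.65
```

Run:
```python
from h import *
print(loc(observe()["position"]))
cv2.imwrite("pics/s16.png",get_image("scene"));cv2.imwrite("pics/t16.png",get_image("top"))
crop(cv2.imread("pics/s16.png"),140,160,120,80,6,"pics/s16c.png")
crop(cv2.imread("pics/t16.png"),360,125,90,110,6,"pics/t16c.png")
go(tow(RP,[(-.0975,0,.0255)])[0])
```

```text
[-0.1116 -0.0002]
t 28.65 p [ 0.5091 -0.2848  0.024 ] x [0.183 0.983 0.003] z [ 0.035 -0.004 -0.999] F [ 0.3 -0.5 -0.6] w 0.648
shift m [-0.0004  0.0155 -0.001 ] frac [-0.003  0.103 -0.006] turn frac [0. 0. 0.] world [ 0.0151 -0.0032  0.0015]
```

View pics/s16c.png

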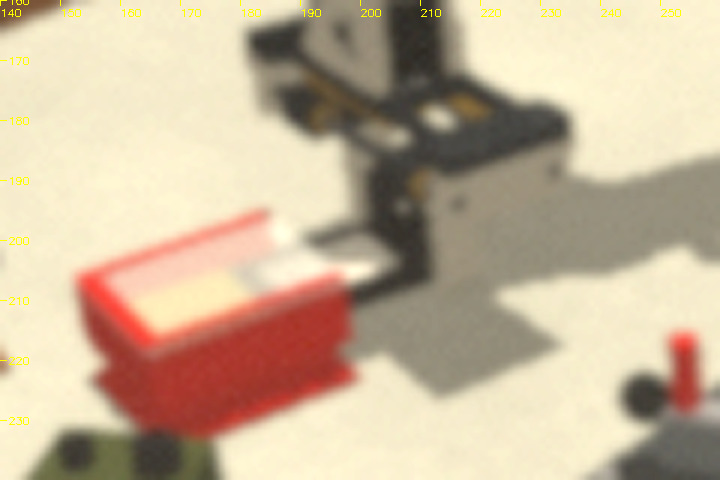

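View pics/t16c.png

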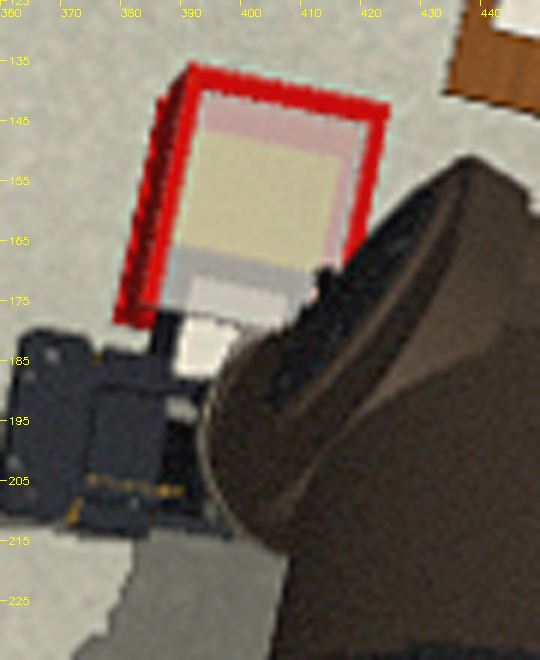

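Emit:
{"api": "play_rows", "payload": {"rows": [[0, 0.06, -0.005, 0, 0, 0, 1], [0, 0.04, 0, 0, 0, 0, 1], [0, 0, 0, 0, 0, 0, 1]]}}

```text
clock: 28.95
position: [0.523, -0.2876, 0.0253]
ee_rot: [2.398, 1.991, 0.037]
force: [0.1, -0.3, -1.5]
width: 0.649
```

Run:
```python
from h import *
print(loc(observe()["position"]))
go(tow(RP,[(-.0975,0,.022)])[0])
```

```text
[-0.0987  0.0002]
t 28.95 p [ 0.523  -0.2876  0.0253] x [0.184 0.983 0.003] z [ 0.034 -0.003 -0.999] F [ 0.1 -0.3 -1.5] w 0.649
shift m [-0.0003  0.0011  0.0033] frac [-0.002  0.007  0.022] turn frac [0. 0. 0.] world [ 0.0012 -0.0005 -0.0033]
```

Emit:
{"api": "play_rows", "payload": {"rows": [[0, 0, 0.02, 0, 0, 0, 1], [0, 0, 0.012, 0, 0, 0, 1], [0, 0, 0, 0, 0, 0, 1]]}}

```text
clock: 29.25
position: [0.5232, -0.2876, 0.0202]
ee_rot: [2.398, 1.991, 0.038]
force: [-0.0, 0.9, 1.7]
width: 0.65
```

Run:
```python
from h import *
st();print(loc(observe()["position"]))
```

```text
t 29.25 p [ 0.5232 -0.2876  0.0202] x [0.184 0.983 0.003] z [ 0.034 -0.003 -0.999] F [-0.   0.9  1.7] w 0.65
[-0.0985  0.0002]
```

Emit:
{"api": "play_rows", "payload": {"rows": [[0, 0, 0, 0, 0, 0, -0.7], [0, 0, 0, 0, 0, 0, -0.7], [0, 0, 0, 0, 0, 0, -0.7], [0, 0, -0.05, 0, 0, 0, -0.7], [0, 0, -0.15, 0, 0, 0, -0.7]]}}

```text
clock: 29.75
position: [0.5204, -0.2868, 0.049]
ee_rot: [2.401, 1.993, 0.034]
force: [1.1, 0.4, -0.5]
width: 0.849
```

Emit:
{"api": "play_rows", "payload": {"rows": [[0, -0.05, -0.25, 0, 0, 0, -0.7], [0, -0.2, -0.25, 0, 0, 0, -0.7], [0, -0.3, -0.1, 0, 0, 0, -0.7], [0, -0.25, 0, 0, 0, 0, -0.7], [0, 0, 0, 0, 0, 0, -0.7]]}}

```text
clock: 30.25
position: [0.398, -0.2649, 0.1431]
ee_rot: [2.396, 1.99, 0.04]
force: [0.3, 0.1, 0.9]
width: 0.85
```

Run:
```python
from h import *
st()
cv2.imwrite("pics/s17.png",get_image("scene"));cv2.imwrite("pics/t17.png",get_image("top"))
crop(cv2.imread("pics/s17.png"),140,160,120,80,6,"pics/s17c.png")
crop(cv2.imread("pics/t17.png"),360,125,90,95,6,"pics/t17c.png")
```

```text
t 30.25 p [ 0.398  -0.2649  0.1431] x [0.184 0.983 0.002] z [ 0.037 -0.004 -0.999] F [0.3 0.1 0.9] w 0.85
```

View pics/s17c.png

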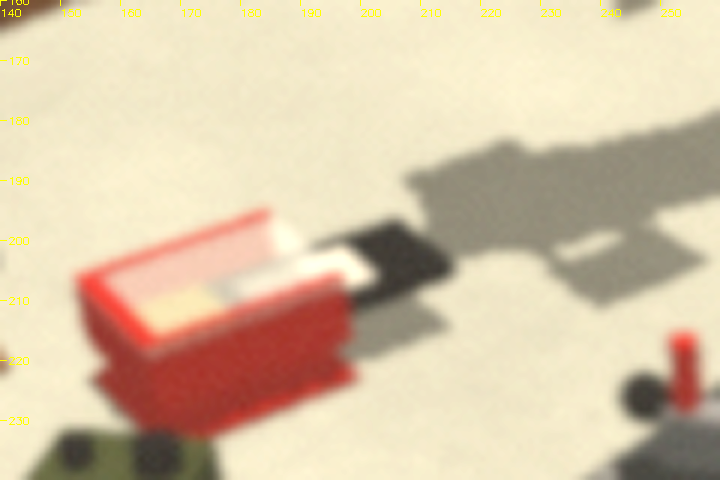

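View pics/t17c.png

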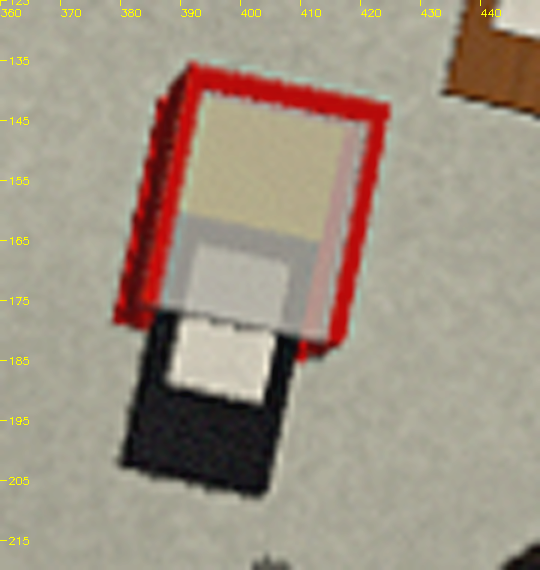

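View pics/t17.png

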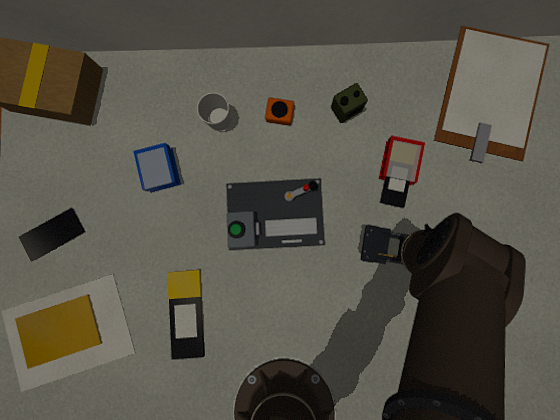

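Run:
```python
from h import *
A=px([(122,465),(265,495)],(360,125),6);B=px([(453,268),(397,220)],(140,160),6)
tri(A,B)
p,e=fit([(-.08,.03,.04),(-.08,-.03,.04),(.03,.03,.04),(.03,-.03,.04)],px([(122,465),(265,495),(182,210),(324,243)],(360,125),6),(.55,-.29,-.24));print(p,loc(p),e.tolist())
```

```text
[ 0.5143 -0.2539  0.0372] [ 0.3 -0.3  0.5  0.1] loc [-0.1152  0.0308]
[ 0.4998 -0.3118  0.0386] [ 0.1 -0.1  0.2  0. ] loc [-0.1155 -0.0289]
[ 0.58396947 -0.30305069 -0.26376642] [-0.0359 -0.0004] [[0.3, -0.5], [0.0, 0.2], [-0.0, 0.1], [-0.3, 0.1]]
```

Run:
```python
from cell import *
print(sign_off())
```

```text
the job is handed in; nothing more can be done
None
```

The job is done and handed in at about 30 s of the 72 s allowed. `sign_off` reports no verdict, so the figures below are my own measurements from the pictures.

- **Placing:** I pulled the smaller plate out by its yellow end and laid it on the bar. It lay about 4 mm short of centre along x (limit 8.5 mm) and about 1 to 3 mm off in y. I let go before touching the clip.
- **Clip on:** I swung the clip to about 1.8 rad. The plate had not moved.
- **Button:** The fingers stopped at z ≈ 0.0715, against an unpressed top at about 0.078, which matches the full 6 mm travel. I pressed a second time and the wrist force reached about 93 N, below the 120 N limit but higher than needed.
- **Clip off:** I swung it back to its open stop, at about 0 to 0.05 rad, with the plate still on the bar.
- **Red pocket:** Held by its black end, the plate had turned about 4° in the grip and its yellow end sagged, so I corrected both before sliding it in. It ended with its yellow end at x ≈ 0.044 (the wall is at 0.0475) and its centre at x ≈ -0.036. The black end is out of the mouth.
- **Last checks:** The plate is let go, and the gripper is clear at z ≈ 0.14. The plate's top measured about 0.038 at the black end against 0.040 expected, within the camera error. The cup, battery box and tape measure stand where they were in the first picture. No check failed.

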